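# Put the drilling tools back on their shadow boards

## Task

The drilling lesson is over: put each of the four tools (large hole saw, small hole saw, V-block and double-ended spanner) back on the plywood board that shows its black outline, resting flat on the board, centred on the outline, with the V-block and the spanner lined up with theirs. The hole saws stand on their teeth, shank up, and the V-block keeps its groove up. Leave the wooden offcut and the screw tin where they are.

Things in the scene. Friction and masses are not known exactly. Their poses are not given: they have to be found in the camera images.
- large_hole_saw: Steel hole saw standing on its teeth: a closed cup 64 mm in diameter and 38 mm high, on top of it a collar 22 mm across up to height 44 mm, then a round shank 12 mm in diameter up to height 80 mm, the best place to grip. About 300 g. Origin at the centre of the underside, z up along the shank; yaw does not matter.
- small_hole_saw: Steel hole saw standing on its teeth: a closed cup 40 mm in diameter and 38 mm high, on top of it a collar 22 mm across up to height 44 mm, then a round shank 12 mm in diameter up to height 80 mm, the best place to grip. About 160 g. Origin at the centre of the underside, z up along the shank; yaw does not matter.
- v_block: Bright steel V-block (a block with a 26 mm wide V-shaped groove along its top), 60 mm long along x, 40 mm wide along y, 32 mm high, about 500 g. The two 60 mm long sides are flat and upright: grip across the 40 mm width, closing along y. Origin at the centre of the underside, x along the groove, z up. It looks the same after a half turn.
- spanner: Double-ended open steel spanner lying flat, about 128 mm long along x, 10 mm thick, about 140 g; the straight shaft between the two equal open-jawed heads (26 mm across, set 15 degrees askew) is 14 mm wide along y: grip the shaft in the middle, closing along y. Origin at the middle of the underside, z up. It is the same after a half turn.
- large_saw_board: Plywood shadow board, fixed on the bench, 150 x 100 x 6 mm (x along the 150 mm side, y along the 100 mm side), with a flat black painted outline in its middle: a large disc, 68 mm across, for the large hole saw. Origin at the centre of the board's underside, straight below the centre of the outline; its top is 6 mm above that.
- small_saw_board: Plywood shadow board, fixed on the bench, 150 x 100 x 6 mm (x along the 150 mm side, y along the 100 mm side), with a flat black painted outline in its middle: a small disc, 44 mm across, for the small hole saw. Origin at the centre of the board's underside, straight below the centre of the outline; its top is 6 mm above that.
- v_block_board: Plywood shadow board, fixed on the bench, 150 x 100 x 6 mm (x along the 150 mm side, y along the 100 mm side), with a flat black painted outline in its middle: a plain rectangle 64 x 44 mm, its long side along x, for the V-block (its x along the board's x, either way round). Origin at the centre of the board's underside, straight below the centre of the outline; its top is 6 mm above that.
- spanner_board: Plywood shadow board, fixed on the bench, 150 x 100 x 6 mm (x along the 150 mm side, y along the 100 mm side), with a flat black painted outline in its middle: the silhouette of the double-ended spanner, its length along x, for the spanner (its x along the board's x, either way round). Origin at the centre of the board's underside, straight below the centre of the outline; its top is 6 mm above that.
- offcut: Bystander, to be left alone: loose wooden offcut with two drilled holes, 75 (x) x 50 (y) x 22 mm, lying on the bench between the boards. Origin at the centre of the underside, z up.
- screw_tin: Bystander, to be left alone: loose closed round tin of screws, 54 mm in diameter, 60 mm tall, standing beyond the offcut. Origin at the centre of the underside, z up.
Not all that is in view belongs to the job. Leave any purple look-alike of the small_hole_saw alone. What is shaped like the large_hole_saw but blue is not meant.

How it is judged:
By the outcome, as a careful person would: the job done as asked, in the order asked, and still so for the second after the job is handed in, with the robot touching nothing.
It also fails if it takes over 122 s, if anything falls off the work surface, if the arm or the gripper's body presses on something with over 40 N, if the wrist force passes 120 N, or if a joint passes its speed limit or range.

## Robot

A 6-joint arm with a two-finger parallel gripper is mounted at the origin on the work surface. World frame = base frame: x ahead of the robot, y to its left, z up, the work surface at z = 0. Lengths are in m, angles in rad, forces in N, time in s.
With the tool pointing down it reaches from about 0.35 to 0.975 m from the base axis. Payload 4.9 kg.
Tool frame: the origin (TCP) lies midway between the tips of the shut fingers; the grasp point (between the pads) lies 19 mm behind it (robot.grasp_offset is the distance from the TCP to the grasp point, in m); z points along the fingers, x is the direction in which the jaws open and shut, and the axes are right-handed (so a half turn about z gives the same grasp; the last joint's range is limited). The gripper opens to 85 mm and grips with 20 to 120 N. Pads are 22 mm wide; open, the fingers measure 114 mm over their backs; the gripper's body (76 mm by 85 mm) begins 54 mm behind the grasp point. The pads swing forward as they close: fully open they stand 13 mm farther back than shut.
Start: joints at [1.013, 0.053, 1.613, -0, 1.476, -0.119], TCP at [0.266, 0.566, 0.231] pointing down, gripper open.
Joint ranges: [-3.01, 3.01], [-1.01, 2.22], [0.06, 2.58], [-1.02, 4.17], [0.09, 2.62], [-3.14, 3.14]. Speed limits (rad/s): [2.57, 2.57, 3.14, 3.14, 3.14, 3.14].

## Interface

Orientations are given as a rotation vector (axis times angle).
In Python, from station import monitor, vision, job_done, spotter, robot gives the robot as it stands.
- The arm moves only by the shell command python3 -m crank 'ROWS' [OPENING] [FORCE]. ROWS is JSON, a list of rows, each a list of 4 numbers: the shift along the world's x, y, z in m, then the turn about the world's z in rad. A call has 1 to 20 rows; each row is the pose to reach, as a shift and turn from the pose commanded when the call began; what a row does not reach only later rows make up. A row lasts 1/10 s, in which the tool goes at most 50 mm and 8.59 degrees, less where a joint would pass 70% of its speed; a pose out of reach is approached as far as the arm can. A call with a gripper value outside its range is refused whole. OPENING is the opening, from 0 (shut) to 1 (fully open), set as the call begins (- or left out, the last holds). The fingers move at their own pace and stop on an object; FORCE is the grip in N (left out, the last holds). Time passes only in rows, so rows that repeat a pose let the fingers close. It gives the time, the measured TCP pose, the force and the opening at its end, in the units of the state.
- monitor.get_state(): the state, without advancing time (a new reading comes with each control period).
- vision.snapshot(name): name is "side" or "top" or "wrist"; returns (picture, depth): 420x560x3 uint8, red, green, blue; 420x560 float32, m along the optical axis (not along the pixel's ray), 0 where there is no reading.
- vision.get_calibration(name): a dict with "fx", "fy", "cx", "cy" (pixels), "cam_to_world" (4x4, takes a point from camera to world coordinates). Camera axes: x right, y up, looking along -z (the intrinsics and any distortion apply to the point x, -y, -z); pixel columns grow to the right and rows downward; lengths in m; the calibration is good to about 2 mm. A picture is of the moment at which its call begins: read the wrist's pose just before it. get_calibration takes no time and is no camera call; for the wrist camera it gives the pose at the moment of the call.
- job_done(): hands the job in, once; it reports no verdict.
Trained networks look in the newest picture that a camera, given by its name, has taken for a name from the list of things; names that differ only in an ending like _2 or _b are one class to them, and where a whole thing is asked for, a point or a joint stands for the part that bears it (a point fixed in the world has none). Each returns a list of dicts, best first, with "conf" (0 to 1); they miss things now and then, are a little off and sometimes report something else, mostly with a low value. They report only what shows in the picture. A call takes as long as a camera call. They do not tell look-alikes from the thing itself.
- spotter.look_for(camera, target): "box" ([left, top, right, bottom] in pixels, round what is visible of it).
- spotter.masks_of(camera, target): "region" (420x560 bool, what is visible of it) and "box" ([left, top, right, bottom] in pixels, round what is visible of it).
The state is a dict: "t": time; "q": joint angles; "dq": joint speeds; "effort": joint torques, N m; "ee_pos": TCP position; "tool_rot": TCP orientation; "force": force on the tool from outside, world axes, zero at the start; "torque": the same for the moment, N m; "finger_gap": finger opening in m.
Only numpy, scipy, OpenCV 4.12 (cv2) and the standard library are available. Lean on these libraries where they do the work, as an engineer would, in place of code of your own. Each camera call takes 0.05 s, during which the arm holds its last target.

## Working session

There is one attempt and no reset: what is moved stays moved. The work goes in short steps, Python scripts to look and compute and a shell command to move; the robot and the scene stay as the last step left them, time stands still between calls to the robot, and variables do not carry over. Pictures are saved under pics/ and viewed, and the job is handed in when it is done.

```bash
ls; mkdir -p pics
python3 - <<'E'
from station import monitor, vision, robot
import cv2
print(monitor.get_state()); print(robot.grasp_offset)
for n in ["top","side","wrist"]:
    p,d=vision.snapshot(n); cv2.imwrite(f"pics/{n}0.png",p[:,:,::-1]); c=vision.get_calibration(n); print(n,c)
E
```

```text
pics
{'t': 0.0, 'q': array([ 1.01299363e+00,  5.33392439e-02,  1.61431336e+00, -3.28781794e-05,
        1.47601281e+00, -1.18988584e-01]), 'dq': array([-0.00014391,  0.00075728, -0.00051293,  0.00017482,  0.00115172,
        0.00044211]), 'effort': array([ 2.98788163e-04, -3.93684626e+01, -3.70174277e+01, -1.76759359e-04,
        7.21246353e-03,  1.60453261e-06]), 'ee_pos': array([0.26520391, 0.56524104, 0.23006239]), 'tool_rot': array([ 2.65089998,  1.68419447, -0.00291291]), 'force': array([ 0.1134147 , -0.04695632,  0.43001859]), 'torque': array([ 0.01554757, -0.01389057, -0.00366801]), 'finger_gap': 0.08504409338783361}
0.0187
top {'fx': 496.7355434749358, 'fy': 496.7355434749358, 'cx': 274.7347680843853, 'cy': 202.5761683949486, 'cam_to_world': array([[ 0.01335084,  0.996978  , -0.0765286 ,  0.43148184],
       [-0.99990588,  0.01306976, -0.00417261, -0.00378966],
       [-0.00315979,  0.07657711,  0.99705866,  1.42607451],
       [ 0.        ,  0.        ,  0.        ,  1.        ]])}
side {'fx': 422.0550955952274, 'fy': 422.0550955952274, 'cx': 279.4266638464064, 'cy': 207.88000635662954, 'cam_to_world': array([[ 0.84120803,  0.29640314, -0.45223249,  0.02809901],
       [-0.54039726,  0.43234429, -0.72183738, -0.80674432],
       [-0.01843473,  0.85160061,  0.52386694,  0.64493209],
       [ 0.        ,  0.        ,  0.        ,  1.        ]])}
wrist {'fx': 375.4003396103487, 'fy': 375.4003396103487, 'cx': 276.8963361644141, 'cy': 205.42626894145556, 'cam_to_world': array([[ 0.42435654, -0.87453913, -0.23473992,  0.20516473],
       [ 0.90549417,  0.40946058,  0.11145559,  0.5931662 ],
       [-0.00135553, -0.25985253,  0.96564736,  0.37341936],
       [ 0.        ,  0.        ,  0.        ,  1.        ]])}
```

View pics/top0.png

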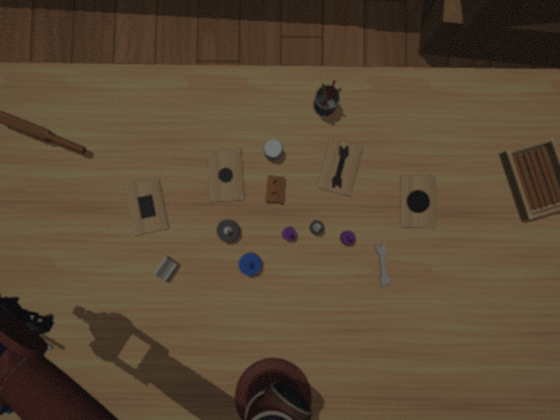

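View pics/side0.png

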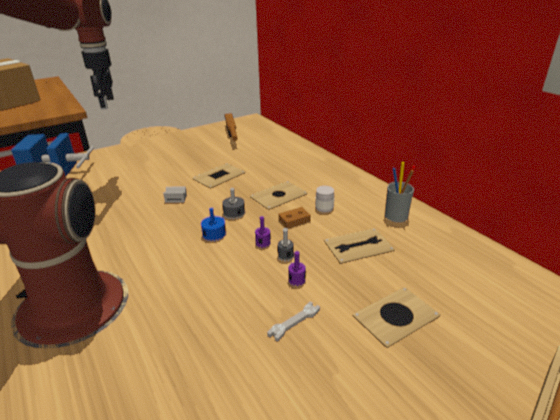

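View pics/wrist0.png

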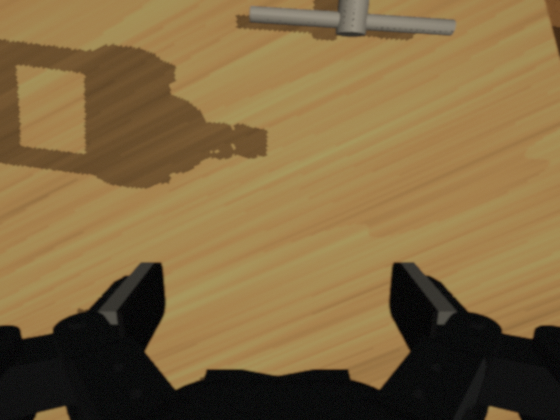

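Candidates (top view pixels):
- **Large saw:** grey at (228,231) is the one. The blue one at (251,265) is the look-alike.
- **Small saw:** grey at (317,228) is the one. The purple ones at (289,234) and (348,238) are look-alikes.
- **V-block:** (167,269).
- **Spanner:** (382,265). The black shape at (341,167) is its painted outline.
- **Boards:** V-block (148,207), small disc (225,175), spanner (341,167), large disc (418,201).

Next I'll check the choice in a close crop and get coarse positions.

```bash
cat > h.py <<'E'
from station import monitor, vision, spotter, robot
import numpy as np, cv2
def ray_plane(c,u,v,z):
    M=c["cam_to_world"]; u=np.asarray(u,float);v=np.asarray(v,float)
    d=np.stack([(u-c["cx"])/c["fx"],-(v-c["cy"])/c["fy"],-np.ones_like(u)],-1)@M[:3,:3].T
    o=M[:3,3]; s=(z-o[2])/d[...,2]; return o+d*s[...,None]
def cloud(c,depth):
    v,u=np.mgrid[:depth.shape[0],:depth.shape[1]]
    M=c["cam_to_world"]
    p=np.stack([(u-c["cx"])/c["fx"]*depth,-(v-c["cy"])/c["fy"]*depth,-depth],-1)
    return p@M[:3,:3].T+M[:3,3]
def project(c,P):
    M=c["cam_to_world"]; p=(np.asarray(P)-M[:3,3])@M[:3,:3]
    return np.stack([c["cx"]+c["fx"]*p[...,0]/-p[...,2], c["cy"]+c["fy"]*p[...,1]/p[...,2]],-1)
E
python3 - <<'E'
from h import *
p,d=vision.snapshot("top"); c=vision.get_calibration("top")
W=cloud(c,d)
b=W[300:310,200:400]; print("table z",np.median(W[320:340,320:420,2]))
for n in ["large_hole_saw","small_hole_saw","v_block","spanner","large_saw_board","small_saw_board","v_block_board","spanner_board","offcut","screw_tin"]:
    for r in spotter.look_for("top",n):
        x0,y0,x1,y1=r["box"]; P=ray_plane(c,(x0+x1)/2,(y0+y1)/2,0.01)
        print(n,round(r["conf"],2),np.round(r["box"]),np.round(P,3))
crop=cv2.resize(cv2.convertScaleAbs(p[130:300,120:450,::-1],alpha=1.8),None,fx=2.4,fy=2.4,interpolation=cv2.INTER_CUBIC)
cv2.imwrite("pics/topcrop.png",crop)
E
```

```text
table z 1.3200963876802696e-05
large_hole_saw 0.7 [219. 216. 238. 244.] [0.46  0.134 0.01 ]
large_hole_saw 0.67 [237. 252. 259. 275.] [0.366 0.076 0.01 ]
small_hole_saw 0.57 [306. 218. 322. 235.] [ 0.473 -0.111  0.01 ]
small_hole_saw 0.57 [341. 229. 355. 246.] [ 0.443 -0.207  0.01 ]
small_hole_saw 0.56 [282. 227. 298. 243.] [ 0.447 -0.041  0.01 ]
v_block 0.93 [155. 255. 177. 285.] [0.345 0.308 0.01 ]
spanner 0.53 [376. 245. 389. 284.] [ 0.369 -0.305  0.01 ]
large_saw_board 0.61 [397. 173. 435. 228.] [ 0.551 -0.402  0.01 ]
small_saw_board 0.64 [206. 149. 243. 201.] [0.618 0.147 0.01 ]
v_block_board 0.55 [125. 179. 170. 237.] [0.52  0.365 0.01 ]
spanner_board 0.62 [318. 138. 364. 196.] [ 0.645 -0.187  0.01 ]
offcut 0.95 [264. 175. 284. 208.] [0.572 0.006 0.01 ]
screw_tin 0.88 [263. 142. 281. 161.] [0.688 0.011 0.01 ]
screw_tin 0.45 [308. 220. 324. 234.] [ 0.472 -0.117  0.01 ]
screw_tin 0.37 [217. 217. 239. 242.] [0.462 0.134 0.01 ]
```

View pics/topcrop.png

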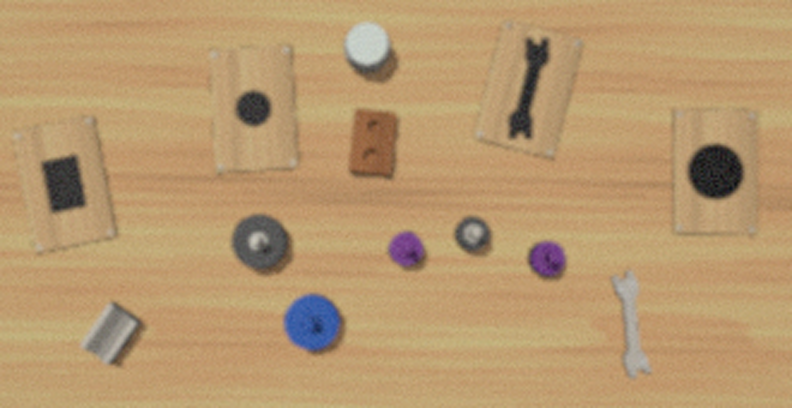

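The crop confirms the choice. The grey large saw has the shank at crop (260,242), the grey small saw is at (472,235), and the blue and purple ones are decoys. I'll now take closer wrist views, starting with the V-block and its board.

```bash
python3 -m crank '[[0.02,-0.04,0.01,0],[0.04,-0.08,0.02,0],[0.06,-0.12,0.03,0],[0.08,-0.16,0.05,0],[0.1,-0.2,0.06,0],[0.125,-0.25,0.07,0],[0.125,-0.25,0.07,0],[0.125,-0.25,0.07,0]]' 0.6 40
python3 - <<'E'
from h import *
print(monitor.get_state()["ee_pos"])
c=vision.get_calibration("wrist");p,d=vision.snapshot("wrist"); cv2.imwrite("pics/w1.png",p[:,:,::-1])
np.savez("w1.npz",p=p,d=d,M=c["cam_to_world"])
W=cloud(c,d)
for n in ["large_hole_saw","v_block","small_saw_board","v_block_board"]:
    for r in spotter.masks_of("wrist",n)[:2]:
        m=r["region"]; P=W[m]
        print(n,round(r["conf"],2),np.round(r["box"]),m.sum(),np.round(np.percentile(P,[5,50,95],0),4).tolist())
E
```

```text
t: 1.5
ee_pos: [0.3913, 0.3149, 0.302]
tool_rot: [-2.654, -1.681, -0.002]
force: [0.5, -0.1, 0.4]
finger_gap: 0.051
[0.39128294 0.31487377 0.30199504]
large_hole_saw 0.74 [ 49. 206. 117. 268.] 3142 [[0.34, 0.0488, 0.008], [0.3653, 0.0788, 0.0381], [0.3929, 0.1006, 0.0712]]
large_hole_saw 0.73 [136. 248. 190. 300.] 1423 [[0.429, 0.1056, 0.0019], [0.4422, 0.1352, 0.0379], [0.4593, 0.1618, 0.049]]
v_block 0.84 [234. 108. 278. 168.] 2047 [[0.3251, 0.283, 0.0202], [0.3498, 0.306, 0.0294], [0.3754, 0.3291, 0.0335]]
small_saw_board 0.96 [199. 305. 285. 371.] 3454 [[0.5484, 0.1144, 0.0048], [0.5905, 0.1618, 0.0063], [0.6399, 0.1922, 0.0077]]
v_block_board 0.84 [298. 170. 428. 284.] 7275 [[0.4557, 0.321, 0.005], [0.5074, 0.3789, 0.0065], [0.5807, 0.4179, 0.0079]]
```

View pics/w1.png

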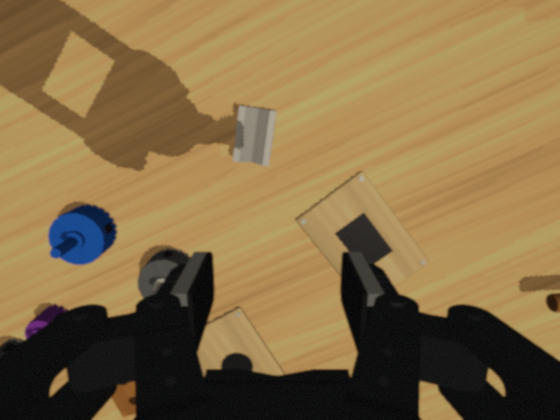

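The V-block is at (254,136), its black rectangle at (363,242), and the large grey saw at (160,275), partly hidden by a finger. I'll measure the V-block and its outline.

```bash
cat >> h.py <<'E'
def rect_xy(P):
    (x,y),(w,h),a=cv2.minAreaRect((P[:,:2]*1000).astype(np.float32))
    b=cv2.boxPoints(((x,y),(w,h),a)); e=[b[1]-b[0],b[2]-b[1]]; l=max(e,key=np.linalg.norm)
    return x/1000,y/1000,max(w,h),min(w,h),np.arctan2(l[1],l[0])%np.pi
def dark(p,c,box,thr=45,z=0.006):
    x0,y0,x1,y1=[int(round(t)) for t in box]; x0=max(x0,0);y0=max(y0,0)
    g=cv2.cvtColor(p,cv2.COLOR_RGB2GRAY)[y0:y1,x0:x1]
    m=(g<thr).astype(np.uint8); n,l,s,_=cv2.connectedComponentsWithStats(m)
    k=1+np.argmax(s[1:,4]); vv,uu=np.nonzero(l==k)
    return uu+x0,vv+y0,ray_plane(c,uu+x0,vv+y0,z)
E
python3 - <<'E'
from h import *
f=np.load("w1.npz");c=vision.get_calibration("wrist");c["cam_to_world"]=f["M"];p,d=f["p"],f["d"]
W=cloud(c,d)
g=cv2.cvtColor(p,cv2.COLOR_RGB2GRAY); print("gray board/black",g[200:203,360],g[240:243,363])
R=W[95:180,225:290].reshape(-1,3); 
for z in (0.016,0.024,0.029): print("vblock z>",z,np.round(rect_xy(R[R[:,2]>z]),4), (R[:,2]>z).sum())
for thr in (35,45,60):
  u,v,P=dark(p,c,(330,205,400,268),thr); print("outline",thr,len(u),(u.min(),u.max(),v.min(),v.max()),np.round(rect_xy(P),4),np.round(P.mean(0),4))
B=W[165:290,290:345+90];
E
```

```text
gray board/black [146 145 144] [43 42 42]
vblock z> 0.016 [ 0.3479  0.3075 67.0484 39.9848  2.5532] 2069
vblock z> 0.024 [ 0.3479  0.3075 67.0087 39.9848  2.5532] 1630
vblock z> 0.029 [ 0.3479  0.3075 67.0087 39.9848  2.5532] 1097
outline 35 122 (np.int64(343), np.int64(354), np.int64(253), np.int64(267)) [ 0.5416  0.3438 19.5885 13.9356  2.7463] [0.5423 0.3415 0.006 ]
outline 45 1105 (np.int64(339), np.int64(389), np.int64(218), np.int64(267)) [ 0.5311  0.3712 67.7021 37.6377  0.2676] [0.5278 0.3704 0.006 ]
outline 60 1582 (np.int64(337), np.int64(390), np.int64(215), np.int64(267)) [ 0.5333  0.3609 68.7242 61.226   0.2269] [0.5274 0.368  0.006 ]
```

```bash
python3 -m crank '[[0.04,0.01,-0.02,0],[0.08,0.02,-0.05,0],[0.12,0.03,-0.09,0],[0.157,0.041,-0.12,0],[0.157,0.041,-0.141,0],[0.157,0.041,-0.141,0],[0.157,0.041,-0.141,0]]' 0.6 40
cat > snap.py <<'E'
import sys
from h import *
c=vision.get_calibration("wrist");p,d=vision.snapshot("wrist"); cv2.imwrite(f"pics/{sys.argv[1]}.png",p[:,:,::-1])
s=monitor.get_state()
np.savez(sys.argv[1]+".npz",p=p,d=d,M=c["cam_to_world"],tcp=s["ee_pos"],rot=s["tool_rot"])
E
cat >> h.py <<'E'
def load(n):
    f=np.load(n+".npz");c=vision.get_calibration("wrist");c["cam_to_world"]=f["M"];return f["p"],f["d"],c,f["tcp"],f["rot"]
def jawyaw(rot):
    import math
    return (2*math.atan2(rot[1],rot[0]))%math.pi
E
python3 snap.py w2
```

```text
t: 2.45
ee_pos: [0.5465, 0.3575, 0.1597]
tool_rot: [-2.65, -1.686, 0.003]
force: [-0.9, -0.8, 0.2]
finger_gap: 0.0515
```

View pics/w2.png

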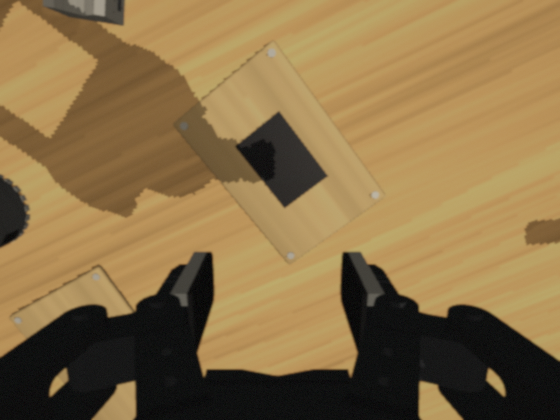

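The V-block outline sits clear in view at (282,159), with board corners at (272,41), (383,196), (290,262) and (177,125).

```bash
python3 - <<'E'
from h import *
p,d,c,t,r=load("w2"); print(t,jawyaw(r))
for thr in (60,70,80):
  u,v,P=dark(p,c,(225,100,340,220),thr); print(thr,len(u),np.round(rect_xy(P),4),np.round(P.mean(0),4))
q=ray_plane(c,np.array([272,383,290,177.]),np.array([41,196,262,125.]),0.006); print(np.round(q.mean(0),4),np.round(np.linalg.norm(np.diff(q,axis=0),axis=1),4), np.arctan2(*(q[1]-q[0])[[1,0]])%np.pi)
W=cloud(c,d); print(W[150:170,300:310,2].mean())
p,d,c,t,r=load("w2")
E
python3 -m crank '[[-0.04,-0.01,0,-0.05],[-0.08,-0.03,0,-0.1],[-0.12,-0.04,0,-0.147],[-0.16,-0.05,0,-0.147],[-0.184,-0.06,0,-0.147],[-0.184,-0.06,0,-0.147],[-0.184,-0.06,0,-0.147]]'
python3 snap.py w3
```

```text
[0.54722523 0.3577263  0.16167019] 1.1333127044680216
60 4111 [ 0.5265  0.3692 62.5725 42.5255  0.2215] [0.5258 0.3695 0.006 ]
70 4195 [ 0.5264  0.3693 62.8688 42.9849  0.2258] [0.5259 0.3696 0.006 ]
80 4299 [ 0.5263  0.3692 63.5087 43.7525  0.2231] [0.5258 0.3696 0.006 ]
[0.5268 0.3704 0.006 ] [0.1473 0.0948 0.1447] 0.2189927131435606
0.006862396853623243
t: 3.2
ee_pos: [0.364, 0.2976, 0.1629]
tool_rot: [-2.767, -1.487, -0.009]
force: [-0.0, -0.0, 0.3]
finger_gap: 0.051
```

View pics/w3.png

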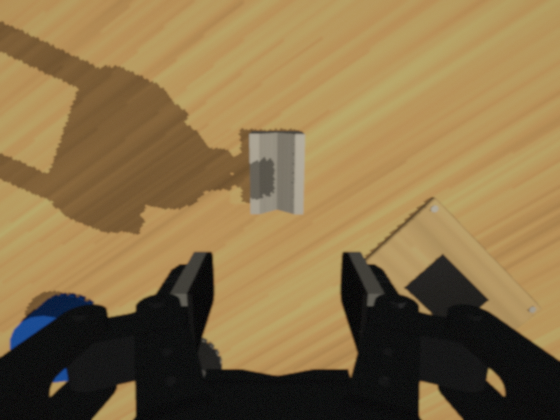

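The V-block is at (277,172), with its groove upright in the image, so the jaws are nearly square to it.

Run:
```python
from h import *
p,d,c,t,r=load("w3"); print(t,jawyaw(r))
W=cloud(c,d); S=np.s_[115:225,235:320]; Q=W[S].reshape(-1,3)
print(np.percentile(Q[Q[:,2]>0.01][:,2],[5,50,90,99]))
for z in (0.02,0.026,0.030):
  P=Q[Q[:,2]>z]; print(z,len(P),np.round(rect_xy(P),4))
# by image corners at top plane
v,u=np.mgrid[115:225,235:320]; m=W[S][...,2]>0.012
pts=np.stack([u[m],v[m]],1).astype(np.float32); rr=cv2.minAreaRect(pts); print(rr)
P=ray_plane(c,pts[:,0],pts[:,1],0.032); print(np.round(rect_xy(P),4))
```

```text
[0.36451586 0.29758869 0.16261924] 0.9855201109391434
[0.02026773 0.02960828 0.03291947 0.305823  ]
0.02 4230 [ 0.3423  0.3115 81.369  40.0567  2.5547]
0.026 3001 [ 0.3423  0.3115 81.369  40.0567  2.5547]
0.03 2104 [ 0.3421  0.3116 80.9653 40.0567  2.5547]
((275.27264404296875, 170.4424285888672), (101.11243438720703, 80.54906463623047), 84.92039489746094)
[ 0.3486  0.3058 74.7086 60.7473  2.672 ]
```

Run:
```python
from h import *
p,d,c,t,r=load("w3")
W=cloud(c,d); z=W[...,2]; m=((z>0.014)&(z<0.036)).astype(np.uint8); m[:115]=0;m[225:]=0;m[:,:235]=0;m[:,320:]=0
m=cv2.morphologyEx(m,cv2.MORPH_OPEN,np.ones((5,5),np.uint8)); n,l,s,_=cv2.connectedComponentsWithStats(m);k=1+np.argmax(s[1:,4]);print(s[k])
m=l==k; P=W[m]; print(np.round(rect_xy(P),4))
a=2.5547; R=np.array([[np.cos(a),np.sin(a)],[-np.sin(a),np.cos(a)]]); q=P[:,:2]@R.T
lo,hi=np.percentile(q,[0.5,99.5],axis=0); print(hi-lo, (lo+hi)/2@R, )
v,u=np.nonzero(m); print(np.round(rect_xy(ray_plane(c,u,v,0.032)),4))
```

```text
[ 249  132   55   82 4332]
[ 0.3509  0.3057 60.4622 40.0768  2.5529]
[0.05953249 0.03947676] [0.35060826 0.30583623]
[ 0.3501  0.3062 60.6042 40.0087  2.5569]
```

```bash
python3 -m crank '[[-0.0135,0.009,-0.04,-0.002],[-0.0135,0.009,-0.085,-0.002],[-0.0135,0.009,-0.12,-0.002],[-0.0135,0.009,-0.14,-0.002],[-0.0135,0.009,-0.155,-0.002],[-0.0135,0.009,-0.155,-0.002],[-0.0135,0.009,-0.155,-0.002]]' 0.7 80
python3 -m crank '[[0,0,0,0],[0,0,0,0],[0,0,0,0],[0,0,0,0],[0,0,0,0],[0,0,0,0]]' 0.3 80
```

```text
t: 3.95
ee_pos: [0.3511, 0.3063, 0.006]
tool_rot: [-2.77, -1.482, -0.001]
force: [0.5, -0.4, 0.1]
finger_gap: 0.0596
t: 4.55
ee_pos: [0.3516, 0.3067, 0.0073]
tool_rot: [-2.77, -1.483, -0.006]
force: [0.2, -0.5, 6.1]
finger_gap: 0.0383
```

```bash
python3 -m crank '[[0,0,0.03,0],[0,0,0.07,0],[0.03,0.01,0.1,0.14],[0.07,0.02,0.1,0.28],[0.11,0.04,0.1,0.42],[0.15,0.055,0.1,0.56],[0.1757,0.0635,0.1,0.7],[0.1757,0.0635,0.1,0.811],[0.1757,0.0635,0.07,0.811],[0.1757,0.0635,0.05,0.811],[0.1757,0.0635,0.05,0.811],[0.1757,0.0635,0.05,0.811]]'
python3 snap.py w4
```

```text
t: 5.75
ee_pos: [0.5247, 0.3688, 0.054]
tool_rot: [-1.96, -2.454, 0.004]
force: [-0.4, 0.3, -4.3]
finger_gap: 0.0386
```

View pics/w4.png

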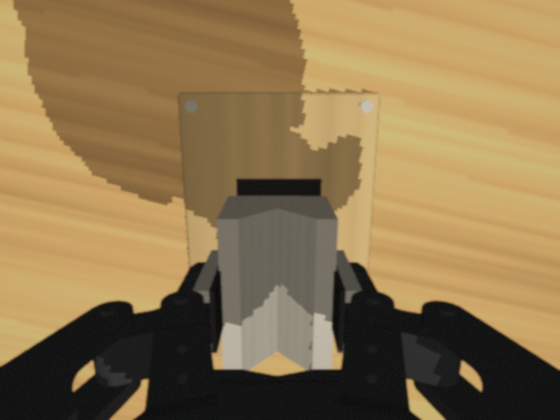

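Run:
```python
from h import *
p,d,c,t,r=load("w4"); W=cloud(c,d); y=jawyaw(r); J=np.array([np.cos(y),np.sin(y)]); L=np.array([np.sin(y),-np.cos(y)])
print(t,y)
def rel(P): q=P[...,:2]-t[:2]; return np.round(np.stack([q@J,q@L],-1)*1000,1)
g=cv2.cvtColor(p,cv2.COLOR_RGB2GRAY)
print("outline end", rel(ray_plane(c,np.array([236.5,321.5]),np.array([178.5,178.5]),0.006)))
print(W[215:225:3,250:310:10,2].round(4)[0], W[300,270:290:5,2])
z=W[...,2]; m=(z>0.06)&(z<0.1); m[:, :216]=0; m[:,338:]=0; m[370:]=0
P=W[m]; q=rel(P); print(np.percentile(P[:,2],[5,50,95]),np.percentile(q,[0.5,50,99.5],axis=0))
# row of top edge
for u in (240,280,315): print(u,g[190:205,u].tolist())
```

```text
[0.52579101 0.36934564 0.0556732 ] 1.7940761788841728
outline end [[-21.4 -30.8]
 [ 22.6 -30.8]]
[0.0748 0.0732 0.0682 0.0682 0.071  0.074 ] [0.06965422 0.06671225 0.06853827 0.0694291 ]
[0.0667185  0.07625109 0.08025594] [[-20.4 -31.7]
 [ -0.4  -6.4]
 [ 19.3  27.8]]
240 [20, 21, 16, 22, 30, 47, 69, 78, 80, 80, 80, 78, 79, 79, 78]
280 [19, 20, 19, 22, 29, 48, 71, 80, 80, 81, 80, 79, 81, 80, 81]
315 [22, 20, 22, 22, 27, 42, 63, 76, 80, 80, 81, 79, 81, 80, 81]
```

Run:
```python
from h import *
p,d,c,t,r=load("w4"); y=jawyaw(r); J=np.array([np.cos(y),np.sin(y)]); L=np.array([np.sin(y),-np.cos(y)])
def rel(P): q=P[...,:2]-t[:2]; return np.round(np.stack([q@J,q@L],-1)*1000,1)
for z in (0.079,0.081,0.083): print(z,rel(ray_plane(c,np.array([228,280,328.]),np.array([195.5]*3),z)))
W=cloud(c,d); print(np.percentile(W[220:260,222:240,2],[5,50,95]),np.percentile(W[220:260,322:333,2],[5,50,95]))
# bottom edge of end face
g=cv2.cvtColor(p,cv2.COLOR_RGB2GRAY); print(g[190:225,228].tolist()); print(W[196:222:3,228].round(3).tolist())
```

```text
0.079 [[-16.3 -39.1]
 [  0.5 -39.2]
 [ 16.1 -39.2]]
0.081 [[-16.  -39.6]
 [  0.5 -39.6]
 [ 15.8 -39.6]]
0.083 [[-15.8 -40.1]
 [  0.5 -40.1]
 [ 15.5 -40.1]]
[0.07831695 0.0793179  0.08030688] [0.0782048  0.07920243 0.08018727]
[109, 109, 109, 111, 108, 104, 97, 90, 85, 82, 81, 79, 81, 81, 79, 80, 81, 81, 79, 80, 80, 81, 78, 79, 80, 80, 78, 82, 89, 102, 110, 113, 113, 113, 114]
[[0.5, 0.342, 0.048], [0.499, 0.343, 0.053], [0.5, 0.344, 0.056], [0.499, 0.344, 0.062], [0.499, 0.345, 0.066], [0.499, 0.345, 0.071], [0.499, 0.346, 0.074], [0.499, 0.346, 0.077], [0.499, 0.346, 0.079]]
```

Run:
```python
import cv2
p=cv2.imread("pics/w4.png")[165:385,190:370]; cv2.imwrite("pics/w4c.png",cv2.resize(cv2.convertScaleAbs(p,alpha=1.5),None,fx=2.7,fy=2.7))
```

```text
(no output)
```

View pics/w4c.png

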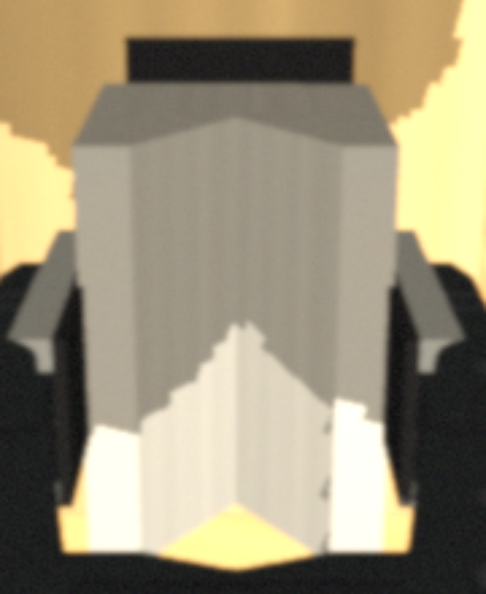

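Run:
```python
from h import *
p,d,c,t,r=load("w4"); y=jawyaw(r); J=np.array([np.cos(y),np.sin(y)]); L=np.array([np.sin(y),-np.cos(y)])
def rel(P): q=P[...,:2]-t[:2]; return np.round(np.stack([q@J,q@L],-1)*1000,1)
print("bottom edge",rel(ray_plane(c,np.array([228,328.]),np.array([195.5]*2),0.0475)))
print("top edge",rel(ray_plane(c,np.array([218,337.]),np.array([218.5]*2),0.0795)))
print("valley far", rel(ray_plane(c,np.array([277.]),np.array([352.]),0.0665)), "valley near",rel(ray_plane(c,np.array([277.5]),np.array([209.]),0.0665)))
```

```text
bottom edge [[-20.5 -31.6]
 [ 20.5 -31.6]]
top edge [[-19.8 -31.5]
 [ 19.2 -31.5]]
valley far [[-0.4 28.6]] valley near [[ -0.2 -31.2]]
```

```bash
python3 -m crank '[[0.002,0.0012,-0.015,0],[0.002,0.0012,-0.03,0],[0.002,0.0012,-0.038,0],[0.002,0.0012,-0.041,0],[0.002,0.0012,-0.043,0],[0.002,0.0012,-0.043,0],[0.002,0.0012,-0.043,0]]'
```

```text
t: 6.5
ee_pos: [0.5277, 0.3705, 0.0133]
tool_rot: [-1.96, -2.455, 0.001]
force: [-4.5, -2.2, 2.7]
finger_gap: 0.0386
```

```bash
python3 -m crank '[[0,0,0,0],[0,0,0,0],[0,0,0,0],[0,0,0,0],[0,0,0.03,0],[0,0,0.07,0],[0,0,0.11,0],[0.02,0.003,0.14,0],[0.02,0.003,0.14,0],[0.02,0.003,0.14,0]]' 0.7 40
python3 snap.py w5
```

```text
t: 7.5
ee_pos: [0.5484, 0.3737, 0.1533]
tool_rot: [1.96, 2.454, 0.003]
force: [-0.0, 0.2, -0.8]
finger_gap: 0.0599
```

View pics/w5.png

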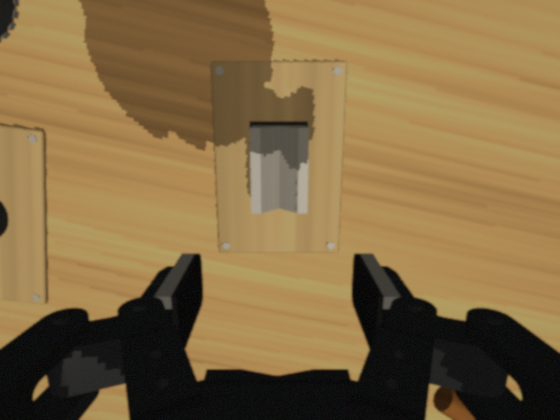

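The block sits on its outline at (279,167), with a thin black strip visible at the top. I'll measure it.

```bash
cat >> h.py <<'E'
def top_comp(W,zlo,zhi,box,k=5):
    x0,y0,x1,y1=box; z=W[...,2]; m=np.zeros(z.shape,np.uint8); m[y0:y1,x0:x1]=((z>zlo)&(z<zhi))[y0:y1,x0:x1]
    m=cv2.morphologyEx(m,cv2.MORPH_OPEN,np.ones((k,k),np.uint8)); n,l,s,_=cv2.connectedComponentsWithStats(m)
    return l==1+np.argmax(s[1:,4])
E
python3 - <<'E'
from h import *
p,d,c,t,r=load("w5"); W=cloud(c,d)
m=top_comp(W,0.018,0.045,(235,110,325,225)); P=W[m]; print(np.round(rect_xy(P),4), np.percentile(P[:,2],[5,50,95]))
q=ray_plane(c,np.array([219.5,337.,331.5,226]),np.array([70.5,71.,245.5,245]),0.006);print(np.round(q.mean(0),4),np.arctan2(*(q[3]-q[0])[[1,0]])%np.pi,np.arctan2(*(q[2]-q[1])[[1,0]])%np.pi, np.round(rect_xy(W[m]),4))
J=(q[1]-q[0])[:2];J/=np.linalg.norm(J);L=(q[3]-q[0])[:2];L/=np.linalg.norm(L)
b=np.array(rect_xy(P)[:2])-q.mean(0)[:2]; print("err J,L mm",b@J*1e3,b@L*1e3)
g=cv2.cvtColor(p,cv2.COLOR_RGB2GRAY); print(g[115:130,279].tolist(), g[190,240:256].tolist(), g[190,300:316].tolist())
E
```

```text
[ 0.5277  0.3702 60.3672 40.079   0.2226] [0.02627183 0.03546073 0.03917397]
[0.5269 0.3702 0.006 ] 0.22276932298725596 0.23204632602760422 [ 0.5277  0.3702 60.3672 40.079   0.2226]
err J,L mm -0.19688656081948017 0.8097788128987247
[90, 90, 90, 91, 88, 80, 60, 37, 21, 28, 50, 65, 76, 81, 80] [143, 143, 144, 144, 144, 145, 140, 125, 108, 104, 124, 147, 159, 163, 163, 164] [170, 171, 170, 171, 171, 171, 168, 160, 150, 142, 141, 141, 142, 144, 146, 148]
```

V-block placed within about 1 mm. Next I'll look at the small-saw board, then the large saw.

```bash
python3 -m crank '[[0.02,-0.045,0.02,0],[0.035,-0.09,0.04,0],[0.055,-0.135,0.05,0],[0.075,-0.18,0.05,0],[0.09,-0.22,0.05,0],[0.09,-0.22,0.05,0],[0.09,-0.22,0.05,0]]'
python3 snap.py w6
python3 -m crank '[[-0.04,-0.005,0,0],[-0.08,-0.005,0,0],[-0.12,-0.01,0,0],[-0.155,-0.01,0,0],[-0.155,-0.01,0,0],[-0.155,-0.01,0,0]]'
python3 snap.py w7
python3 -c "
import cv2,numpy as np
cv2.imwrite('pics/w67.png',cv2.resize(np.hstack([cv2.imread('pics/w6.png'),cv2.imread('pics/w7.png')]),(800,300)))"
```

```text
t: 8.25
ee_pos: [0.6366, 0.1525, 0.1997]
tool_rot: [-1.961, -2.45, 0.004]
force: [-0.7, 0.6, -0.3]
finger_gap: 0.0597
t: 8.9
ee_pos: [0.4818, 0.1447, 0.2019]
tool_rot: [1.957, 2.457, 0.0]
force: [0.3, 0.4, -0.9]
finger_gap: 0.0601
```

View pics/w67.png

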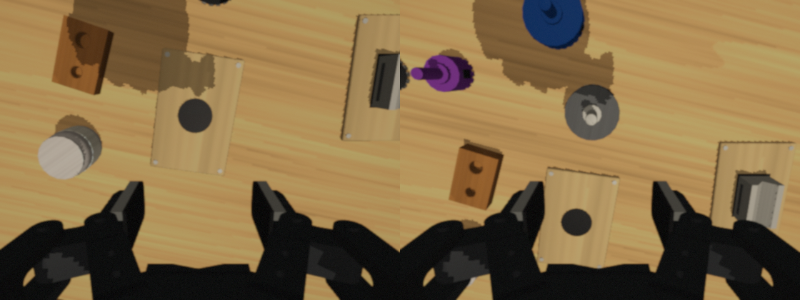

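Left view: the small disc is at (273,161) in the full-size image. Right view: the grey large saw, shank up, is at (269,158), and blue is at (215,25).

```bash
cat >> h.py <<'E'
def saw(W,box,zbase=0.0):
    m=top_comp(W,zbase+0.055,zbase+0.085,box,3); P=W[m]
    T=P[P[:,2]>P[:,2].max()-0.008]
    cup=top_comp(W,zbase+0.032,zbase+0.041,box,3); C=W[cup]; (cx,cy),cr=cv2.minEnclosingCircle((C[:,:2]*1000).astype(np.float32))
    (tx,ty),tr=cv2.minEnclosingCircle((T[:,:2]*1000).astype(np.float32))
    return np.round([tx,ty,tr,np.percentile(T[:,2],90)*1000,cx,cy,cr,np.median(C[:,2])*1000],1)
def disc(p,c,box,thr=70):
    u,v,P=dark(p,c,box,thr); (x,y),r=cv2.minEnclosingCircle((P[:,:2]*1000).astype(np.float32)); return np.round([x,y,r,*(P.mean(0)[:2]*1000)],1)
E
python3 - <<'E'
from h import *
p,d,c,t,r=load("w6")
for th in (60,70,85): print("disc",disc(p,c,(240,125,305,195),th))
p,d,c,t,r=load("w7"); W=cloud(c,d)
print("saw",saw(W,(225,110,315,205)), "tcp",t)
E
```

```text
disc [620.6 145.2  20.6 620.4 145.2]
disc [620.6 145.1  20.9 620.4 145.1]
disc [620.7 145.2  21.3 620.4 145.2]
saw [460.6 132.6   5.9  81.1 460.5 132.6  32.   38.5] tcp [0.48272837 0.14449724 0.20226041]
```

```bash
python3 -m crank '[[-0.0225,-0.0113,-0.03,0],[-0.0225,-0.0113,-0.075,0],[-0.0225,-0.0113,-0.115,0],[-0.0225,-0.0113,-0.14,0],[-0.0225,-0.0113,-0.155,0],[-0.0225,-0.0113,-0.155,0],[-0.0225,-0.0113,-0.155,0]]' 0.45 80
python3 -m crank '[[0,0,0,0],[0,0,0,0],[0,0,0,0],[0,0,0,0],[0,0,0,0],[0,0,0,0],[0,0,0,0]]' 0 80
python3 snap.py w8
```

```text
t: 9.65
ee_pos: [0.4611, 0.1324, 0.0475]
tool_rot: [-1.96, -2.455, 0.0]
force: [0.6, 0.8, 1.2]
finger_gap: 0.0386
t: 10.35
ee_pos: [0.4617, 0.1325, 0.0489]
tool_rot: [1.959, 2.453, 0.004]
force: [1.1, 3.1, 5.3]
finger_gap: 0.0097
```

View pics/w8.png

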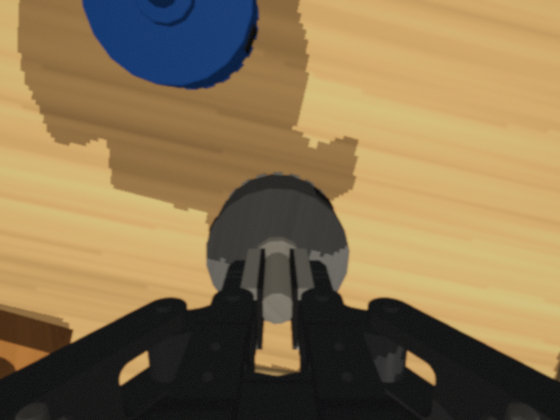

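```bash
python3 -m crank '[[0,0,0.03,0],[0,0,0.07,0],[0,-0.01,0.11,0],[0.01,-0.04,0.13,0],[0.02,-0.08,0.13,0],[0.035,-0.125,0.13,0],[0.05,-0.17,0.13,0],[0.065,-0.215,0.13,0],[0.08,-0.26,0.13,0],[0.095,-0.305,0.13,0],[0.11,-0.35,0.13,0],[0.125,-0.395,0.13,0],[0.14,-0.44,0.13,0],[0.155,-0.48,0.13,0],[0.17,-0.517,0.13,0],[0.17,-0.517,0.13,0],[0.17,-0.517,0.13,0],[0.17,-0.517,0.13,0]]'
python3 snap.py w9
```

```text
t: 12.2
ee_pos: [0.6294, -0.3835, 0.1758]
tool_rot: [-1.958, -2.453, -0.0]
force: [0.5, -0.1, -2.1]
finger_gap: 0.0096
```

View pics/w9.png

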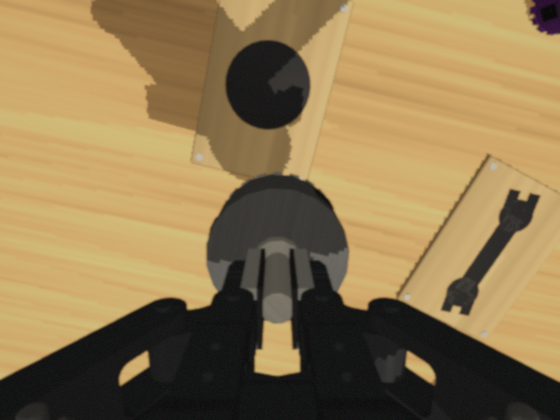

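The large disc is at (267,84). The held saw is upright at (277,245).

Run:
```python
from h import *
p,d,c,t,r=load("w9"); W=cloud(c,d)
for th in (60,70,85): print("disc",disc(p,c,(215,30,320,140),th))
m=top_comp(W,0.162,0.172,(195,170,360,290),3);C=W[m];(x,y),rr=cv2.minEnclosingCircle((C[:,:2]*1000).astype(np.float32)); 
print(np.percentile(C[:,2],[5,50,95]),x,y,rr,"tcp",t, jawyaw(r))
# fit circle to upper (visible) edge
vv,uu=np.nonzero(m); E=[]
for u in range(215,342,4):
    col=vv[uu==u]; E.append((u,col.min()))
E=np.array(E,float); P=ray_plane(c,E[:,0],E[:,1]-0.5,np.median(C[:,2]))[:,:2]
A=np.c_[2*P,np.ones(len(P))]; s=np.linalg.lstsq(A,(P**2).sum(1),rcond=None)[0]; print("circle fit",s[:2],np.sqrt(s[2]+s[0]**2+s[1]**2))
for th in (60,70,85):
  u,v,P=dark(p,c,(425,165,560,330),th);print("spanner outline",np.round(rect_xy(P),4),np.round(P.mean(0),4))
```

```text
disc [ 552.  -408.4   33.4  551.3 -409.1]
disc [ 551.9 -408.6   33.7  551.3 -409. ]
disc [ 552.  -408.5   34.1  551.3 -409.1]
[0.16429997 0.16541778 0.16663832] 628.1697387695312 -383.9025573730469 31.876413345336914 tcp [ 0.62964284 -0.38335853  0.17648454] 1.7949430555565415
circle fit [ 0.6272189 -0.3842945] 0.03100900520273763
spanner outline [  0.6488  -0.1844 126.3729  29.5793   2.9323] [ 0.6447 -0.1833  0.006 ]
spanner outline [  0.649   -0.1844 127.4825  30.3124   2.9343] [ 0.646  -0.1838  0.006 ]
spanner outline [  0.6491  -0.1846 127.8946  31.0812   2.9339] [ 0.6461 -0.1839  0.006 ]
```

```bash
python3 -m crank '[[-0.03,-0.01,0,0],[-0.06,-0.02,0,0],[-0.0763,-0.0248,-0.03,0],[-0.0763,-0.0248,-0.07,0],[-0.0763,-0.0248,-0.1,0],[-0.0763,-0.0248,-0.1,0],[-0.0763,-0.0248,-0.1,0]]'
python3 snap.py w10
```

```text
t: 12.95
ee_pos: [0.5539, -0.4085, 0.0776]
tool_rot: [-1.958, -2.455, -0.0]
force: [0.4, 0.5, -1.5]
finger_gap: 0.0091
```

View pics/w10.png

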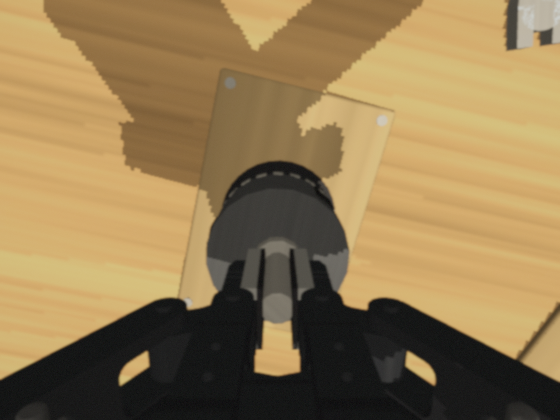

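Run:
```python
from h import *
p,d=vision.snapshot("side"); c=vision.get_calibration("side")
b=project(c,np.array([0.552,-0.4085,0.03])).astype(int); x,y=b; print(b)
cv2.imwrite("pics/s1.png",cv2.resize(cv2.convertScaleAbs(p[max(y-90,0):y+90,max(x-120,0):x+120,::-1],alpha=1.3),None,fx=3,fy=3,interpolation=cv2.INTER_CUBIC))
```

```text
[397 305]
```

View pics/s1.png

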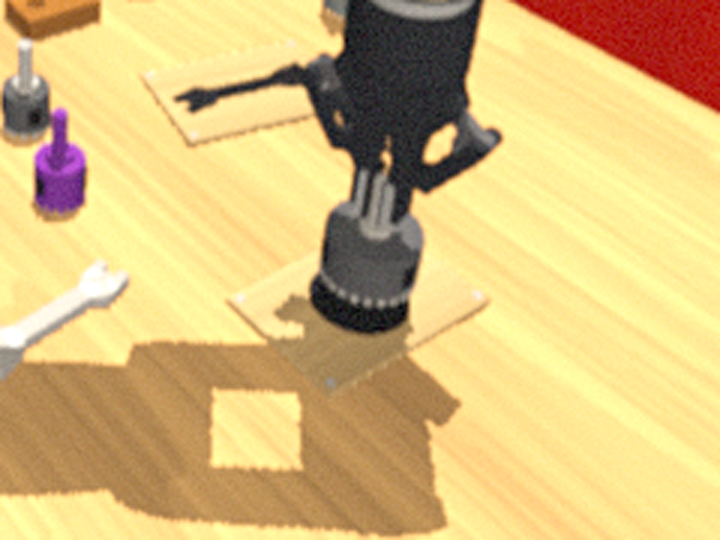

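The saw is upright and in line with the disc: cup columns 208–348, disc about 222–335. I'll lower and release it.

```bash
python3 -m crank '[[0,0,-0.012,0],[0,0,-0.018,0],[0,0,-0.021,0],[0,0,-0.022,0],[0,0,-0.022,0],[0,0,-0.022,0]]'
```

```text
t: 13.65
ee_pos: [0.554, -0.4098, 0.0554]
tool_rot: [1.96, 2.455, -0.0]
force: [0.1, 0.6, -3.4]
finger_gap: 0.0097
```

```bash
python3 -m crank '[[0,0,-0.001,0],[0,0,-0.002,0],[0,0,-0.002,0],[0,0,-0.002,0]]'
```

```text
t: 14.05
ee_pos: [0.5542, -0.41, 0.055]
tool_rot: [1.96, 2.455, -0.0]
force: [-3.5, 2.4, 5.4]
finger_gap: 0.0096
```

Contact: the vertical force went from −3.4 to +5.4 N. Releasing and retreating straight up, then checking.

```bash
python3 -m crank '[[0,0,0,0],[0,0,0,0],[0,0,0,0],[0,0,0,0],[0,0,0.03,0],[0,0,0.07,0],[0,0,0.11,0],[0.025,0.005,0.14,0],[0.025,0.005,0.14,0],[0.025,0.005,0.14,0]]' 0.5 40
python3 snap.py w11
python3 - <<'E'
from h import *
p,d,c,t,r=load("w11"); W=cloud(c,d)
print("saw",saw(W,(190,60,380,235),0.006),"tcp",t)
E
```

```text
t: 15.05
ee_pos: [0.5796, -0.4048, 0.1944]
tool_rot: [1.958, 2.454, -0.0]
force: [0.5, -0.4, -1.5]
finger_gap: 0.0425
saw [ 553.2 -410.4    5.9   87.3  553.3 -410.5   31.8   44.4] tcp [ 0.57854317 -0.40430664  0.19232646]
```

View pics/w11.png

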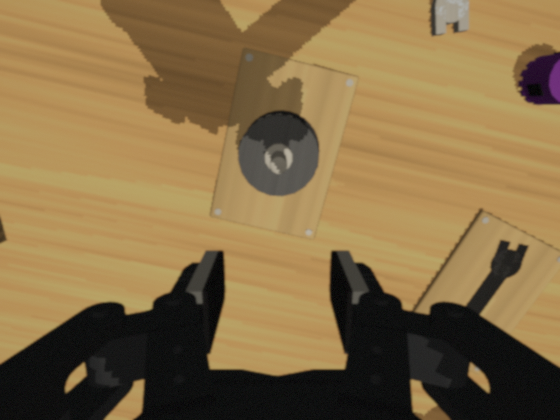

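Run:
```python
from h import *
p,d,c,t,r=load("w11")
g=cv2.cvtColor(p,cv2.COLOR_RGB2GRAY)
S=[]
for u,v in [(249,57),(350,83),(308,233),(217,211)]:
    w=g[v-8:v+9,u-8:u+9].astype(float); b=np.median(w); e=np.clip(w-b-10,0,None); yy,xx=np.mgrid[-8:9,-8:9]; S.append((u+(e*xx).sum()/e.sum(),v+(e*yy).sum()/e.sum()))
S=np.array(S); print(S.round(1)); q=ray_plane(c,S[:,0],S[:,1],0.006); print(q.mean(0).round(4),np.linalg.norm(np.diff(q,axis=0),axis=1).round(4))
crop=cv2.resize(cv2.convertScaleAbs(p[40:250,190:370,::-1],alpha=1.8),None,fx=2.8,fy=2.8,interpolation=cv2.INTER_CUBIC); cv2.imwrite("pics/w11c.png",crop)
```

```text
[[248.6  57. ]
 [349.4  82.5]
 [308.4 232.3]
 [216.3 210.4]]
[ 0.552  -0.4086  0.006 ] [0.0866 0.1366 0.0876]
```

View pics/w11c.png

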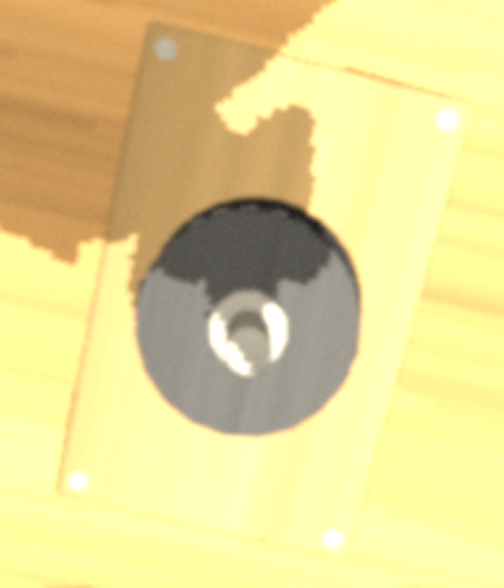

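The saw is flat, about 2 mm off the board centre. A quick regrip and nudge is cheap, so I'll do that.

```bash
python3 -m crank '[[-0.0258,-0.006,-0.03,0],[-0.0258,-0.006,-0.075,0],[-0.0258,-0.006,-0.115,0],[-0.0258,-0.006,-0.137,0],[-0.0258,-0.006,-0.137,0],[-0.0258,-0.006,-0.137,0]]' 0.45 60
python3 -m crank '[[0,0,0,0],[0,0,0,0],[0,0,0,0],[0,0,0,0],[0,0,0,0],[0,0,0.005,0],[-0.0012,0.0018,0.005,0],[-0.0012,0.0018,0.005,0],[-0.0012,0.0018,0.002,0],[-0.0012,0.0018,-0.001,0],[-0.0012,0.0018,-0.001,0],[-0.0012,0.0018,-0.001,0]]' 0 60
```

```text
t: 15.7
ee_pos: [0.552, -0.4101, 0.0548]
tool_rot: [-1.959, -2.452, -0.0]
force: [1.1, -0.5, 0.6]
finger_gap: 0.0387
t: 16.9
ee_pos: [0.5521, -0.4088, 0.0586]
tool_rot: [-1.959, -2.454, 0.0]
force: [-5.6, 6.1, 13.8]
finger_gap: 0.0103
```

```bash
python3 -m crank '[[0,0,0.001,0],[0,0,0.001,0],[0,0,0.001,0],[0,0,0.001,0],[0,0,0.001,0],[0,0,0.03,0],[0,0,0.07,0],[0,0,0.11,0],[0.025,0.005,0.14,0],[0.025,0.005,0.14,0],[0.025,0.005,0.14,0]]' 0.5 40
python3 snap.py w12
python3 - <<'E'
from h import *
p,d,c,t,r=load("w12"); W=cloud(c,d)
print("saw",saw(W,(190,60,380,235),0.006),"tcp",t)
g=cv2.cvtColor(p,cv2.COLOR_RGB2GRAY)
S=[]
for u,v in [(249,57),(350,83),(308,233),(217,211)]:
    w=g[v-8:v+9,u-8:u+9].astype(float); b=np.median(w); e=np.clip(w-b-10,0,None); yy,xx=np.mgrid[-8:9,-8:9]; S.append((u+(e*xx).sum()/e.sum(),v+(e*yy).sum()/e.sum()))
S=np.array(S); q=ray_plane(c,S[:,0],S[:,1],0.006); print(S.round(1),q.mean(0).round(4),np.linalg.norm(np.diff(q,axis=0),axis=1).round(4))
E
```

```text
t: 18.0
ee_pos: [0.5775, -0.404, 0.1963]
tool_rot: [1.958, 2.454, -0.0]
force: [-0.3, -0.4, -0.7]
finger_gap: 0.0427
saw [ 550.8 -408.8    5.8   87.2  551.  -408.4   32.    44.5] tcp [ 0.57651525 -0.40348015  0.19420794]
[[247.5  58.2]
 [347.5  84.8]
 [306.7 233.4]
 [216.6 213. ]] [ 0.5518 -0.4082  0.006 ] [0.0867 0.1366 0.0861]
```

View pics/w12.png

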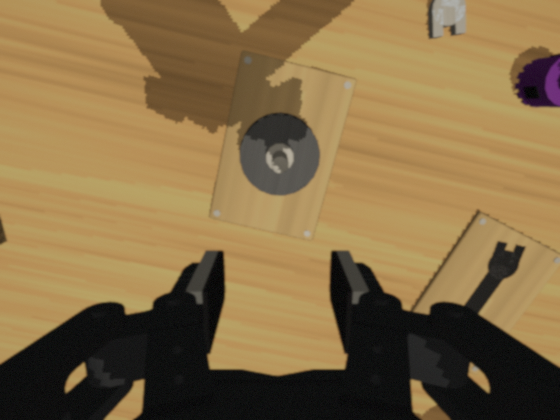

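Centred within about 1 mm now. Next, the spanner: outline view first, then the tool.

```bash
python3 -m crank '[[0.02,0.04,0,0],[0.035,0.085,0,0],[0.055,0.13,0,0],[0.07,0.175,0,0],[0.09,0.224,0,0],[0.09,0.224,0,0],[0.09,0.224,0,0]]'
python3 snap.py w13
python3 -m crank '[[-0.04,-0.02,0,0],[-0.08,-0.04,0,0],[-0.12,-0.055,0,0],[-0.16,-0.07,0,0],[-0.2,-0.085,0,0],[-0.24,-0.1,0,0],[-0.275,-0.115,0,0],[-0.275,-0.115,0,0],[-0.275,-0.115,0,0],[-0.275,-0.115,0,0]]'
python3 snap.py w14
python3 -c "
import cv2,numpy as np
cv2.imwrite('pics/w134.png',cv2.resize(np.hstack([cv2.imread('pics/w13.png'),cv2.imread('pics/w14.png')]),(800,300)))"
```

```text
t: 18.75
ee_pos: [0.6659, -0.1785, 0.1928]
tool_rot: [-1.955, -2.454, 0.003]
force: [0.2, -0.3, 0.2]
finger_gap: 0.0431
t: 19.8
ee_pos: [0.3919, -0.2952, 0.1951]
tool_rot: [-1.961, -2.454, -0.0]
force: [-0.9, -0.3, 0.2]
finger_gap: 0.0427
```

View pics/w134.png

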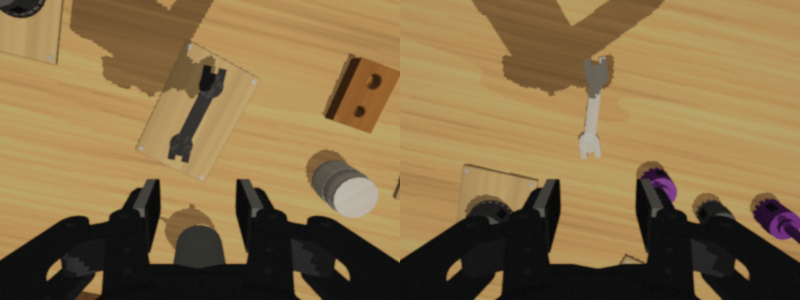

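```bash
cat >> h.py <<'E'
def pca(P):
    x=P[:,:2]-P[:,:2].mean(0); w,V=np.linalg.eigh(x.T@x); a=np.arctan2(V[1,1],V[0,1])%np.pi
    return np.round([*P[:,:2].mean(0),a],4)
def shaft(P):
    "axis angle & centre: fit from the straight middle part"
    m,a=P[:,:2].mean(0),pca(P)[2]
    for _ in range(4):
        L=np.array([np.cos(a),np.sin(a)]);N=np.array([-L[1],L[0]]); s=(P[:,:2]-m)@L; n=(P[:,:2]-m)@N
        ends=(np.percentile(s,0.3)+np.percentile(s,99.7))/2
        b=np.arange(-0.033,0.0331,0.006); s0=s-ends; cs=[];ns=[]
        for i in b:
            k=abs(s0-i)<0.003
            cs.append(i); ns.append((n[k].min()+n[k].max())/2)
        f=np.polyfit(cs,ns,1); m=m+L*ends+N*f[1]; a=a+np.arctan(f[0])
    return np.round([*m,a%np.pi],4),np.round([np.ptp(s),np.ptp(n)],4)
E
python3 - <<'E'
from h import *
p,d,c,t,r=load("w13")
for th in (60,75,85):
  u,v,P=dark(p,c,(225,80,330,238),th); print("outline",len(u),pca(P),shaft(P),np.round(rect_xy(P),4))
p,d,c,t,r=load("w14"); W=cloud(c,d)
for zl in (0.004,0.006):
  m=top_comp(W,zl,0.02,(235,60,320,235),3); v,u=np.nonzero(m); P=ray_plane(c,u,v,0.01); print("spanner",len(u),pca(P),shaft(P),np.round(rect_xy(P),4))
print(t,jawyaw(r))
vis=p.copy(); vis[m]=(255,0,0); cv2.imwrite("pics/vis.png",vis[50:250,200:350,::-1])
E
```

```text
outline 2773 [ 0.6452 -0.1849  2.9331] (array([ 0.6488, -0.1851,  2.9013]), array([0.1274, 0.0344])) [  0.6488  -0.1849 126.7276  30.8389   2.9467]
outline 3237 [ 0.6446 -0.1844  2.9287] (array([ 0.6489, -0.1852,  2.9031]), array([0.1285, 0.0351])) [  0.649   -0.1849 127.8081  31.6867   2.9474]
outline 3357 [ 0.6445 -0.1845  2.9302] (array([ 0.6488, -0.1851,  2.9039]), array([0.1285, 0.0361])) [  0.649   -0.1849 127.7971  32.6579   2.9505]
spanner 2943 [ 0.3667 -0.3074  0.1222] (array([ 0.3696, -0.3069,  0.0965]), array([0.1263, 0.0348])) [  0.3697  -0.307  125.4787  29.4127   0.1474]
spanner 2936 [ 0.3667 -0.3074  0.1216] (array([ 0.3696, -0.307 ,  0.0942]), array([0.1264, 0.0351])) [  0.3697  -0.307  125.4787  29.4127   0.1474]
[ 0.39221529 -0.29496497  0.19513761] 1.793924384833951
```

View pics/vis.png

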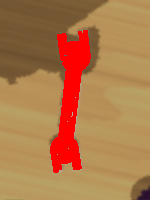

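The red mask covers the whole spanner, and both angle methods agree on the turn of −0.334. Grasping at the mid-shaft.

```bash
python3 -m crank '[[-0.0226,-0.0122,-0.03,-0.064],[-0.0226,-0.0122,-0.075,-0.128],[-0.0226,-0.0122,-0.12,-0.128],[-0.0226,-0.0122,-0.16,-0.128],[-0.0226,-0.0122,-0.183,-0.128],[-0.0226,-0.0122,-0.192,-0.128],[-0.0226,-0.0122,-0.192,-0.128],[-0.0226,-0.0122,-0.192,-0.128]]' 0.4 70
python3 snap.py w15
python3 -m crank '[[0,0,0,0],[0,0,0,0],[0,0,0,0],[0,0,0,0],[0,0,0,0],[0,0,0,0],[0,0,0,0]]' 0 70
python3 snap.py w16
python3 -c "
import cv2,numpy as np
cv2.imwrite('pics/w156.png',cv2.resize(np.hstack([cv2.imread('pics/w15.png'),cv2.imread('pics/w16.png')]),(800,300)))"
```

```text
t: 20.65
ee_pos: [0.3705, -0.3078, 0.0046]
tool_rot: [2.111, 2.324, -0.0]
force: [-0.2, -0.3, -0.3]
finger_gap: 0.0338
t: 21.4
ee_pos: [0.3704, -0.308, 0.0053]
tool_rot: [2.111, 2.322, 0.0]
force: [-0.8, 1.8, 6.7]
finger_gap: 0.0117
```

View pics/w156.png

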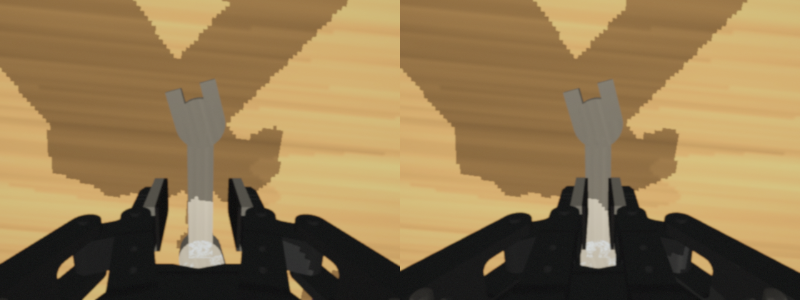

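```bash
python3 -m crank '[[0,0,0.03,0],[0,0,0.075,0],[0,0,0.12,0],[0.03,0.01,0.13,-0.05],[0.07,0.03,0.13,-0.1],[0.11,0.045,0.13,-0.15],[0.15,0.065,0.13,-0.2],[0.19,0.08,0.13,-0.25],[0.23,0.1,0.13,-0.3],[0.26,0.115,0.13,-0.334],[0.2793,0.1218,0.13,-0.334],[0.2793,0.1218,0.09,-0.334],[0.2793,0.1218,0.05,-0.334],[0.2793,0.1218,0.05,-0.334],[0.2793,0.1218,0.05,-0.334],[0.2793,0.1218,0.05,-0.334]]'
python3 snap.py w17
```

```text
t: 23.05
ee_pos: [0.6502, -0.1861, 0.0563]
tool_rot: [2.467, 1.938, 0.003]
force: [0.1, -0.2, 0.1]
finger_gap: 0.0108
```

View pics/w17.png

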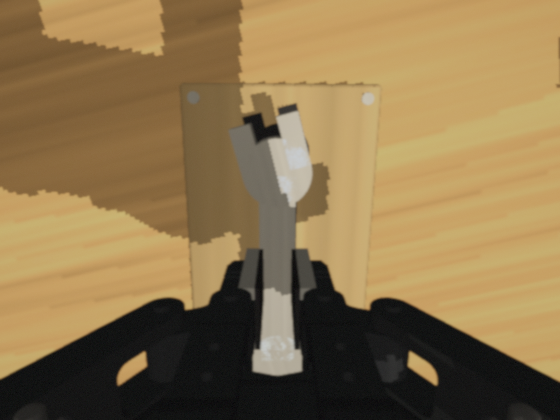

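Run:
```python
from h import *
p,d,c,t,r=load("w17"); W=cloud(c,d)
crop=cv2.resize(cv2.convertScaleAbs(p[85:215,210:340,::-1],alpha=1.8),None,fx=4.6,fy=4.6,interpolation=cv2.INTER_CUBIC); cv2.imwrite("pics/w17c.png",crop)
print(np.median(W[180:240,268:285,2]),np.median(W[140:170,240:250,2]), t, jawyaw(r))
```

```text
0.061289002859880606 0.061291505490004866 [ 0.65051665 -0.18622288  0.05681682] 1.3316905170705269
```

View pics/w17c.png

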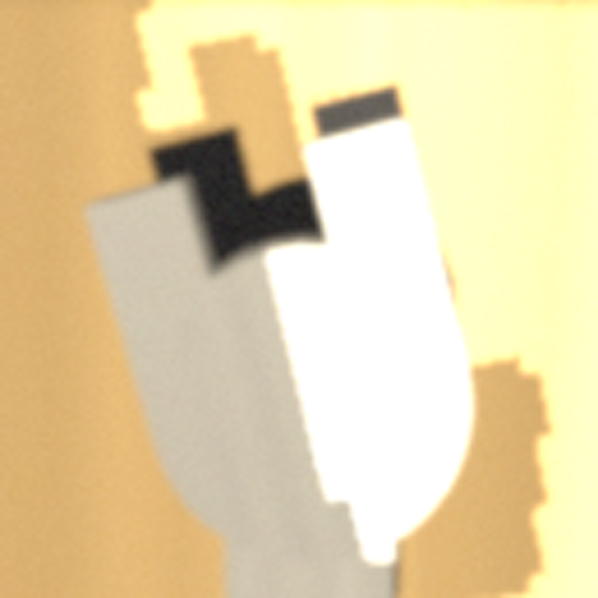

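Run:
```python
from h import *
p,d,c,t,r=load("w17"); y=jawyaw(r); J=np.array([np.cos(y),np.sin(y)]); L=np.array([np.sin(y),-np.cos(y)])
def rel(a,z):
    a=np.array(a)/4.6; P=ray_plane(c,a[:,0]+210-.4,a[:,1]+85-.4,z)[:,:2]-t[:2]; return np.stack([P@J,P@L],-1)*1000
o=rel([(150,153),(235,128),(315,107),(396,87)],0.006); s=rel([(85,207),(188,178),(305,143),(410,120)],0.0613)
print(o.round(1).tolist());print(s.round(1).tolist());print((o-s).round(1).tolist(),(o-s).mean(0), J,L)
e=lambda q:np.arctan2(*(q[3]-q[0])[::-1]); print(e(o),e(s))
```

```text
[[-17.8, -59.9], [-8.5, -62.5], [0.2, -64.7], [8.9, -66.8]]
[[-18.0, -57.9], [-9.9, -60.1], [-0.7, -62.8], [7.4, -64.5]]
[[0.2, -2.0], [1.4, -2.4], [0.9, -2.0], [1.5, -2.3]] [ 1.00975439 -2.18543717] [0.23683397 0.97155014] [ 0.97155014 -0.23683397]
-0.2547872616954817 -0.25557610392296937
```

```bash
python3 -m crank '[[-0.0009,0.0012,-0.02,0],[-0.0009,0.0012,-0.035,0],[-0.0009,0.0012,-0.042,0],[-0.0009,0.0012,-0.044,0],[-0.0009,0.0012,-0.045,0],[-0.0009,0.0012,-0.045,0],[-0.0009,0.0012,-0.045,0]]'
```

```text
t: 23.8
ee_pos: [0.6475, -0.1841, 0.0113]
tool_rot: [-2.469, -1.94, 0.002]
force: [-7.6, 2.7, 12.9]
finger_gap: 0.011
```

```bash
python3 -m crank '[[0,0,0.001,0],[0,0,0.001,0],[0,0,0.001,0],[0,0,0.001,0],[0,0,0.03,0],[0,0,0.07,0],[0,0,0.11,0],[0.015,-0.004,0.15,0],[0.015,-0.004,0.15,0],[0.015,-0.004,0.15,0]]' 0.4 40
python3 snap.py w18
python3 - <<'E'
from h import *
p,d,c,t,r=load("w18"); W=cloud(c,d); print(t,jawyaw(r))
m=top_comp(W,0.0105,0.026,(225,60,330,260),3); v,u=np.nonzero(m); P=ray_plane(c,u,v,0.016); print("spanner",len(u),pca(P),shaft(P),np.round(rect_xy(P),4),np.median(W[m][:,2]))
crop=cv2.resize(cv2.convertScaleAbs(p[40:260,180:380,::-1],alpha=1.6),None,fx=2.7,fy=2.7,interpolation=cv2.INTER_CUBIC); cv2.imwrite("pics/w18c.png",crop)
E
```

```text
t: 24.8
ee_pos: [0.6637, -0.1884, 0.16]
tool_rot: [2.468, 1.939, 0.002]
force: [0.4, -0.2, -1.0]
finger_gap: 0.0343
[ 0.66237668 -0.18789376  0.15757198] 1.3320272846356058
spanner 3756 [ 0.6435 -0.1839  2.9253] (array([ 0.6471, -0.1847,  2.9038]), array([0.1259, 0.0339])) [  0.6469  -0.1848 125.3729  29.2907   2.9488] 0.016432219441814583
```

View pics/w18c.png

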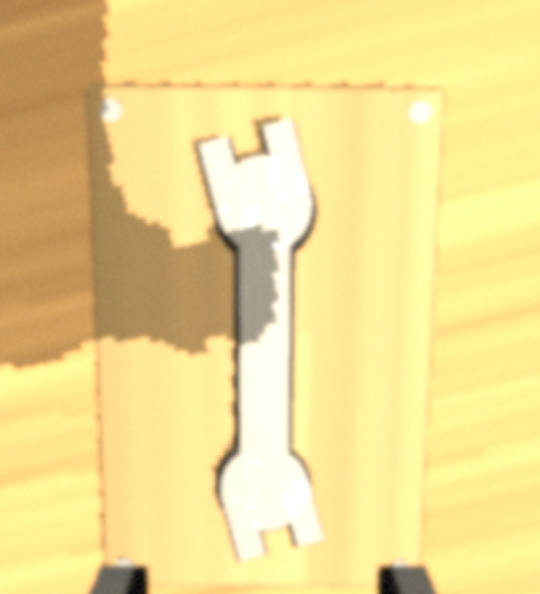

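Run:
```python
from h import *
p,d,c,t,r=load("w18"); g=cv2.cvtColor(p,cv2.COLOR_RGB2GRAY)
S=[]
for u,v in [(180+111/2.7,40+110/2.7),(180+420/2.7,40+112/2.7)]:
    u=int(u);v=int(v);w=g[v-8:v+9,u-8:u+9].astype(float); b=np.median(w); e=np.clip(w-b-12,0,None); yy,xx=np.mgrid[-8:9,-8:9]; S.append((u+(e*xx).sum()/e.sum(),v+(e*yy).sum()/e.sum()))
S=np.array(S); q=ray_plane(c,S[:,0],S[:,1],0.006)[:,:2]; j=q[1]-q[0]; print(S,np.linalg.norm(j)); j/=np.linalg.norm(j); L=np.array([j[1],-j[0]]); print(q.mean(0)+L*0.0683, np.arctan2(L[1],L[0])%np.pi)
# same on w13
p,d,c,t,r=load("w13"); g=cv2.cvtColor(p,cv2.COLOR_RGB2GRAY)
cv2.imwrite("pics/w13c.png",cv2.resize(cv2.convertScaleAbs(p[40:270,180:380,::-1],alpha=1.6),None,fx=2.6,fy=2.6))
```

```text
[[221.76744186  81.13953488]
 [335.46551724  81.25862069]] 0.0854747241280999
[ 0.6499294  -0.18425896] 2.9023721010632686
```

View pics/w13c.png

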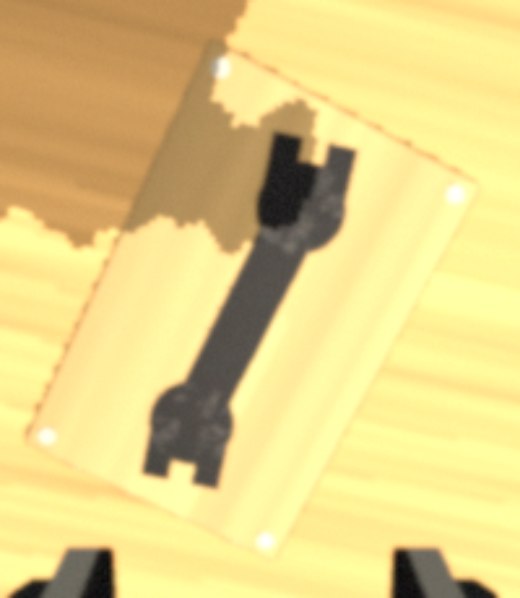

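The spanner's angle is right (2.904 against 2.903). It sits about 2 mm short along its length, so a small regrip and nudge.

```bash
python3 -m crank '[[-0.0155,0.0035,-0.03,0],[-0.0155,0.0035,-0.075,0],[-0.0155,0.0035,-0.115,0],[-0.0155,0.0035,-0.14,0],[-0.0155,0.0035,-0.149,0],[-0.0155,0.0035,-0.149,0],[-0.0155,0.0035,-0.149,0]]' 0.4 50
python3 -m crank '[[0,0,0,0],[0,0,0,0],[0,0,0,0],[0,0,0,0],[0,0,0,0],[0,0,0.005,0],[0.0024,-0.0004,0.005,0],[0.0024,-0.0004,0.005,0],[0.0024,-0.0004,0.003,0],[0.0024,-0.0004,0.001,0],[0.0024,-0.0004,0,0],[0.0024,-0.0004,0,0]]' 0 50
```

```text
t: 25.55
ee_pos: [0.6461, -0.1841, 0.0078]
tool_rot: [-2.468, -1.94, 0.002]
force: [0.2, 0.4, -0.4]
finger_gap: 0.0342
t: 26.75
ee_pos: [0.6495, -0.1849, 0.0091]
tool_rot: [-2.47, -1.941, 0.0]
force: [-0.5, 0.1, -1.2]
finger_gap: 0.0122
```

```bash
python3 -m crank '[[0,0,-0.0005,0],[0,0,-0.001,0],[0,0,-0.001,0]]'
python3 -m crank '[[0,0,0,0],[0,0,0,0],[0,0,0,0],[0,0,0,0],[0,0,0.03,0],[0,0,0.07,0],[0,0,0.11,0],[0.012,-0.004,0.15,0],[0.012,-0.004,0.15,0],[0.012,-0.004,0.15,0]]' 0.4 40
python3 snap.py w19
python3 - <<'E'
from h import *
p,d,c,t,r=load("w19"); W=cloud(c,d); print(t,jawyaw(r))
m=top_comp(W,0.0105,0.026,(225,60,330,260),3); v,u=np.nonzero(m); P=ray_plane(c,u,v,0.016); print("spanner",len(u),pca(P),shaft(P),np.round(rect_xy(P),4),np.percentile(W[m][:,2],[10,50,90]))
g=cv2.cvtColor(p,cv2.COLOR_RGB2GRAY); S=[]
for u,v in [(221,81),(335,81)]:
    w=g[v-10:v+11,u-10:u+11].astype(float); b=np.median(w); e=np.clip(w-b-12,0,None); yy,xx=np.mgrid[-10:11,-10:11]; S.append((u+(e*xx).sum()/e.sum(),v+(e*yy).sum()/e.sum()))
S=np.array(S); q=ray_plane(c,S[:,0],S[:,1],0.006)[:,:2]; j=q[1]-q[0]; print(S,np.linalg.norm(j)); j/=np.linalg.norm(j); L=np.array([j[1],-j[0]]); print(q.mean(0)+L*0.0683, np.arctan2(L[1],L[0])%np.pi)
crop=cv2.resize(cv2.convertScaleAbs(p[40:260,180:380,::-1],alpha=1.6),None,fx=2.7,fy=2.7,interpolation=cv2.INTER_CUBIC); cv2.imwrite("pics/w19c.png",crop)
E
```

```text
t: 27.05
ee_pos: [0.6495, -0.1849, 0.009]
tool_rot: [-2.47, -1.941, 0.001]
force: [-3.7, 1.7, 5.2]
finger_gap: 0.0118
t: 28.05
ee_pos: [0.6626, -0.1893, 0.1601]
tool_rot: [2.468, 1.939, 0.003]
force: [-0.9, -0.0, -0.8]
finger_gap: 0.0341
[ 0.66131762 -0.18881391  0.15774155] 1.3320173044428998
spanner 3718 [ 0.6466 -0.1849  2.926 ] (array([ 0.6498, -0.1856,  2.9094]), array([0.1262, 0.0337])) [  0.6502  -0.1856 125.5484  29.0351   2.9523] [0.01553962 0.01645673 0.01730955]
[[223.33724832  81.31375839]
 [337.08633094  82.51798561]] 0.08559877633707982
[ 0.64952693 -0.18473741] 2.893264802363037
```

View pics/w19c.png

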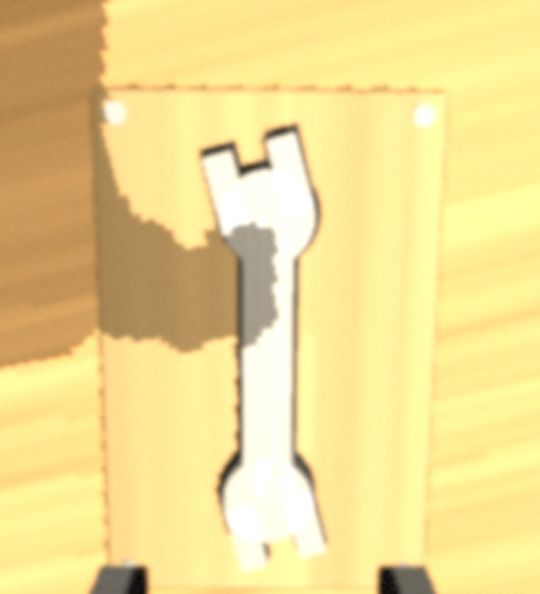

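The spanner is now within about 1 mm of the outline, flat and aligned. Last, the small grey saw between the two purple ones. I'll turn the jaws away from those neighbours.

```bash
python3 -m crank '[[-0.04,0.01,0.03,-0.14],[-0.08,0.025,0.042,-0.28],[-0.12,0.04,0.042,-0.42],[-0.16,0.055,0.042,-0.56],[-0.175,0.059,0.042,-0.6],[-0.175,0.059,0.042,-0.6],[-0.175,0.059,0.042,-0.6]]' 0.35 40
python3 snap.py w20
python3 - <<'E'
from h import *
p,d,c,t,r=load("w20"); print(t,jawyaw(r)); print(project(c,np.array([[0.473,-0.115,0.04],[0.447,-0.041,0.04],[0.443,-0.207,0.04]])).round())
E
```

```text
t: 28.8
ee_pos: [0.4861, -0.1297, 0.1988]
tool_rot: [-2.932, -1.125, 0.002]
force: [0.8, -0.7, 0.1]
finger_gap: 0.0298
[ 0.48668685 -0.12996258  0.19923062] 0.7325898130467356
[[278. 164.]
 [318.  69.]
 [178. 221.]]
```

View pics/w20.png

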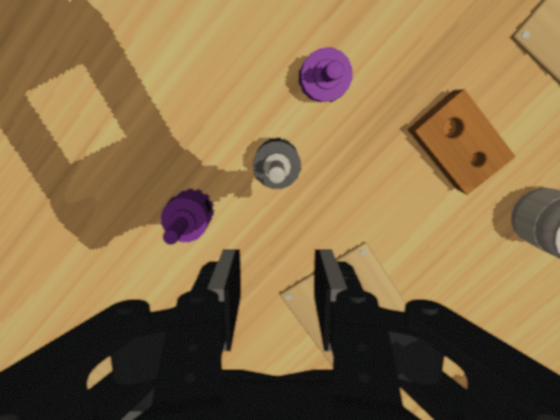

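The grey small saw is at (276,163), with the purple ones at (326,73) and (185,215). The jaws close horizontally in the image and clear both.

Run:
```python
from h import *
p,d,c,t,r=load("w20"); W=cloud(c,d)
print("saw",saw(W,(245,130,310,198)), "tcp",t)
```

```text
saw [ 472.9 -117.1    6.    81.2  473.  -117.    20.    38.4] tcp [ 0.48668685 -0.12996258  0.19923062]
```

```bash
python3 -m crank '[[-0.0139,0.0128,-0.03,0],[-0.0139,0.0128,-0.075,0],[-0.0139,0.0128,-0.115,0],[-0.0139,0.0128,-0.14,0],[-0.0139,0.0128,-0.153,0],[-0.0139,0.0128,-0.153,0],[-0.0139,0.0128,-0.153,0]]' 0.35 70
python3 -m crank '[[0,0,0,0],[0,0,0,0],[0,0,0,0],[0,0,0,0],[0,0,0,0],[0,0,0,0]]' 0 70
python3 snap.py w21
```

```text
t: 29.55
ee_pos: [0.4739, -0.1176, 0.0483]
tool_rot: [2.933, 1.124, 0.001]
force: [-0.1, -0.3, -0.4]
finger_gap: 0.03
t: 30.15
ee_pos: [0.4745, -0.1178, 0.0494]
tool_rot: [2.931, 1.123, 0.005]
force: [1.3, 0.4, 6.1]
finger_gap: 0.0099
```

View pics/w21.png

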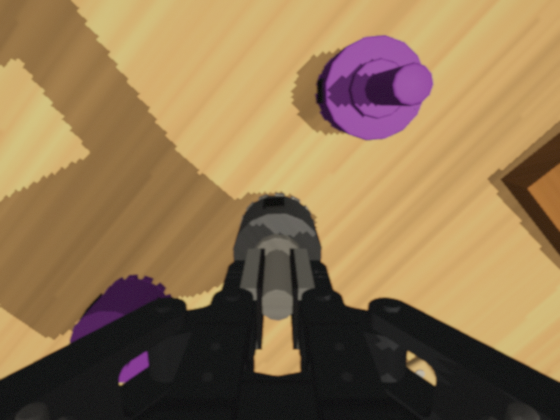

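```bash
python3 -m crank '[[0,0,0.03,0],[0,0,0.075,0],[0,0,0.12,0],[0.02,0.02,0.13,0],[0.05,0.05,0.13,0],[0.08,0.08,0.13,0],[0.11,0.115,0.13,0],[0.14,0.15,0.13,0],[0.17,0.18,0.13,0],[0.1945,0.21,0.13,0],[0.1945,0.21,0.13,0],[0.1945,0.21,0.13,0],[0.1945,0.21,0.13,0]]'
python3 snap.py w22
```

```text
t: 31.5
ee_pos: [0.6663, 0.0922, 0.1766]
tool_rot: [-2.934, -1.124, 0.003]
force: [-0.3, -0.5, -2.3]
finger_gap: 0.0101
```

View pics/w22.png

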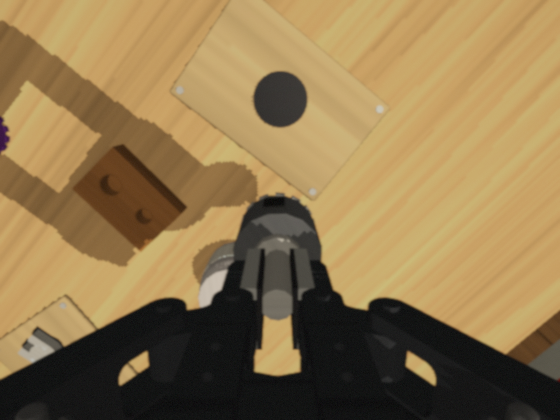

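The small disc is at (281,98). The held saw is upright at (277,230).

Run:
```python
from h import *
p,d,c,t,r=load("w22"); W=cloud(c,d); y=jawyaw(r)
for th in (60,75): print("disc",disc(p,c,(245,60,318,135),th))
m=top_comp(W,0.158,0.172,(225,170,335,290),3);C=W[m];(x,yy),rr=cv2.minEnclosingCircle((C[:,:2]*1000).astype(np.float32)); 
print(np.percentile(C[:,2],[5,50,95]),x,yy,rr,"tcp",t)
vv,uu=np.nonzero(m);E=np.array([(u,vv[uu==u].min()) for u in range(242,314,3) if (uu==u).any()],float); P=ray_plane(c,E[:,0],E[:,1]-.5,np.median(C[:,2]))[:,:2]
s=np.linalg.lstsq(np.c_[2*P,np.ones(len(P))],(P**2).sum(1),rcond=None)[0]; print("fit",s[:2],np.sqrt(s[2]+s[0]**2+s[1]**2))
# sanity: same on w21 where saw known at 473,-117
p,d,c,t,r=load("w21"); W=cloud(c,d); m=top_comp(W,0.030,0.043,(225,170,335,290),3);C=W[m];(x,yy),rr=cv2.minEnclosingCircle((C[:,:2]*1000).astype(np.float32)); print("w21",x,yy,rr,"tcp",t,np.median(C[:,2]))
```

```text
disc [620.4 145.2  20.4 620.1 145.2]
disc [620.5 145.3  20.9 620.3 145.5]
[0.16107592 0.1655432  0.1696416 ] 664.0023803710938 93.61659240722656 19.755048751831055 tcp [0.66636362 0.09195777 0.17685995]
fit [0.66276864 0.09493853] 0.018823624167411842
w21 472.08416748046875 -116.41683959960938 19.611719131469727 tcp [ 0.47451955 -0.11779674  0.04942543] 0.03834719464940131
```

Run:
```python
from h import *
p,d,c,t,r=load("w22"); W=cloud(c,d)
cv2.imwrite("pics/w22c.png",cv2.resize(cv2.convertScaleAbs(p[180:330,200:360,::-1],alpha=2),None,fx=3.6,fy=3.6,interpolation=cv2.INTER_CUBIC))
for v in range(192,246,5): print(v,W[v,245:315:8,2].round(4).tolist())
q,_d,c2,_,_=load("w21"); W2=cloud(c2,_d); print()
for v in range(192,246,5): print(v,W2[v,245:315:8,2].round(4).tolist())
```

```text
192 [0.0001, 0.0015, 0.0011, 0.0003, 0.0001, 0.0017, 0.0001, 0.006, 0.009]
197 [0.0004, 0.0007, 0.1326, 0.1362, 0.1404, 0.1358, 0.1305, 0.0001, 0.0063]
202 [0.0004, 0.1278, 0.1405, 0.1491, 0.1509, 0.1465, 0.1396, 0.0013, -0.0007]
207 [-0.001, 0.1423, 0.1507, 0.1558, 0.1578, 0.1548, 0.1498, 0.1427, 0.0004]
212 [0.1368, 0.1532, 0.1584, 0.164, 0.1636, 0.1632, 0.1584, 0.154, 0.1358]
217 [0.1481, 0.1607, 0.1661, 0.1645, 0.1656, 0.166, 0.1648, 0.162, 0.1465]
222 [0.1583, 0.165, 0.1658, 0.1656, 0.1659, 0.165, 0.1655, 0.166, 0.1575]
227 [0.1658, 0.1663, 0.1656, 0.1664, 0.1657, 0.1661, 0.1652, 0.1656, 0.1645]
232 [0.1647, 0.1646, 0.1659, 0.1653, 0.1651, 0.1649, 0.166, 0.1664, 0.1663]
237 [0.1652, 0.1653, 0.1646, 0.1693, 0.1694, 0.1699, 0.1666, 0.1663, 0.1658]
242 [0.1654, 0.1655, 0.1712, 0.1719, 0.1716, 0.1714, 0.1694, 0.3197, 0.1646]

192 [0.0002, -0.0001, 0.0007, -0.0007, 0.0006, 0.0002, 0.0005, 0.0007, 0.0003]
197 [0.0003, 0.0004, 0.0048, 0.0089, 0.0131, 0.0092, 0.0044, 0.0011, 0.0012]
202 [-0.0002, -0.0008, 0.014, 0.0215, 0.0224, 0.0182, 0.0127, -0.0002, 0.0008]
207 [0.0002, 0.0168, 0.0231, 0.0295, 0.0301, 0.0286, 0.0225, 0.0129, 0.0008]
212 [0.0083, 0.0275, 0.0315, 0.0355, 0.0353, 0.0368, 0.0319, 0.0249, 0.0055]
217 [0.0194, 0.0354, 0.0384, 0.0385, 0.0388, 0.0391, 0.0394, 0.0352, 0.0191]
222 [0.0324, 0.0381, 0.0387, 0.0381, 0.1923, 0.0386, 0.039, 0.0388, 0.0304]
227 [0.0378, 0.0378, 0.038, 0.0389, 0.0378, 0.1923, 0.0384, 0.0382, 0.0389]
232 [0.0385, 0.0378, 0.0389, 0.0391, 0.0391, 0.0374, 0.0379, 0.039, 0.0383]
237 [0.039, 0.0387, 0.0379, 0.0429, 0.0432, 0.0416, 0.0379, 0.0383, 0.0385]
242 [0.0386, 0.0384, 0.0438, 0.0451, 0.0432, 0.0439, 0.043, 0.0376, 0.038]
```

View pics/w22c.png

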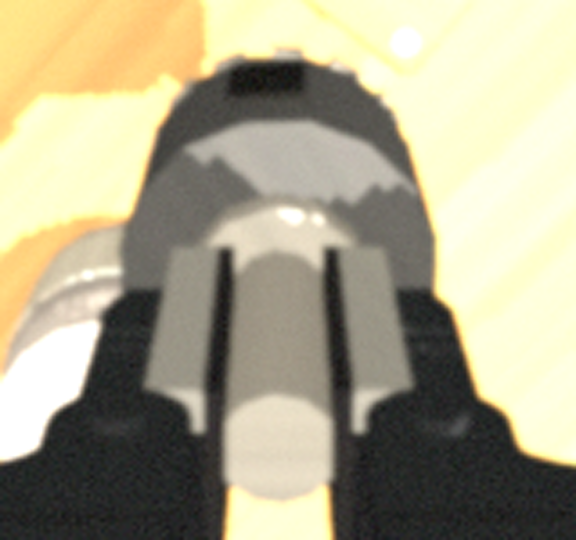

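Run:
```python
from h import *
for n,z in (("w22",0.1655),("w21",0.0385),):
    p,d,c,t,r=load(n); W=cloud(c,d); y=jawyaw(r); J=np.array([np.cos(y),np.sin(y)]); L=np.array([np.sin(y),-np.cos(y)])
    m=top_comp(W,z-0.0016,z+0.0025,(235,195,325,262),3); P=W[m][:,:2]; q=(P-t[:2])
    (x,yy),rr=cv2.minEnclosingCircle((P*1000).astype(np.float32)); C=np.array([x,yy])/1000
    print(n,C.round(4),rr,"rel tcp J,L",((C-t[:2])@J*1e3).round(1),((C-t[:2])@L*1e3).round(1),"front",(q@L).min()*1e3,"J range",(q@J).min()*1e3,(q@J).max()*1e3)
```

```text
w22 [0.6637 0.0947] 19.325069427490234 rel tcp J,L -0.2 -3.8 front -21.35724842094147 J range -19.138978801725592 18.93978778314233
w21 [ 0.4716 -0.115 ] 19.273868560791016 rel tcp J,L -0.3 -4.0 front -21.160844580857486 J range -19.195987991957796 18.490751015804182
```

```bash
python3 -m crank '[[-0.02,0.025,0,0],[-0.0447,0.0523,-0.02,0],[-0.0447,0.0523,-0.06,0],[-0.0447,0.0523,-0.1,0],[-0.0447,0.0523,-0.115,0],[-0.0447,0.0523,-0.115,0],[-0.0447,0.0523,-0.115,0]]'
python3 snap.py w23; python3 -c "
from h import *
p,d,c,t,r=load('w23');print(t, project(c,np.array([.6204,.1453,.006])))"
```

```text
t: 32.25
ee_pos: [0.6236, 0.1447, 0.064]
tool_rot: [2.934, 1.123, 0.003]
force: [-0.7, 0.2, -0.5]
finger_gap: 0.01
[0.6244273  0.14485811 0.0650671 ] [274.45183642 221.18964474]
```

View pics/w23.png

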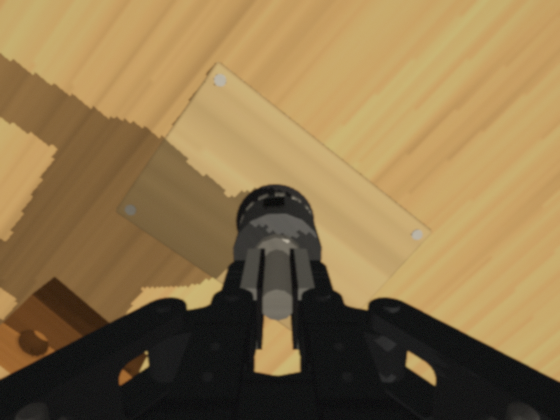

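```bash
python3 -m crank '[[-0.0021,-0.0005,-0.003,0],[-0.0021,-0.0005,-0.006,0],[-0.0021,-0.0005,-0.008,0],[-0.0021,-0.0005,-0.009,0],[-0.0021,-0.0005,-0.01,0],[-0.0021,-0.0005,-0.01,0]]'
```

```text
t: 32.9
ee_pos: [0.6213, 0.1448, 0.0555]
tool_rot: [2.933, 1.125, 0.001]
force: [-5.7, -1.3, 10.9]
finger_gap: 0.0097
```

Contact made (10.9 N up). Releasing and checking.

```bash
python3 -m crank '[[0,0,0.0005,0],[0,0,0.0005,0],[0,0,0.0005,0],[0,0,0.0005,0],[0,0,0.03,0],[0,0,0.07,0],[0,0,0.11,0],[0.02,-0.02,0.14,0],[0.02,-0.02,0.14,0],[0.02,-0.02,0.14,0]]' 0.4 40
python3 snap.py w24
python3 - <<'E'
from h import *
p,d,c,t,r=load("w24"); W=cloud(c,d); b=project(c,np.array([.6204,.1453,.044])).astype(int); print(b)
print("saw",saw(W,(b[0]-55,b[1]-60,b[0]+55,b[1]+55),0.006),"tcp",t)
E
```

```text
t: 33.9
ee_pos: [0.6409, 0.1244, 0.1929]
tool_rot: [2.934, 1.123, 0.002]
force: [-0.4, -0.2, -0.2]
finger_gap: 0.034
[275 153]
saw [619.6 145.4   6.   87.3 619.7 145.5  19.9  44.4] tcp [0.63969501 0.12466144 0.19098554]
```

View pics/w24.png

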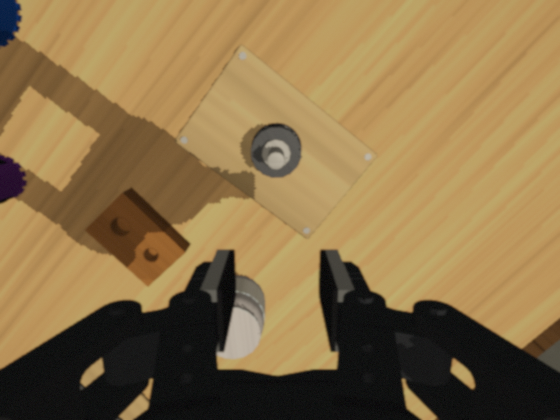

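The small saw is 0.7 mm off centre and standing flat. I'll raise the arm clear and do a final overall check.

```bash
python3 -m crank '[[-0.02,0,0.04,0],[-0.05,0,0.08,0],[-0.08,0,0.12,0],[-0.11,0,0.15,0],[-0.15,0,0.15,0],[-0.19,0,0.15,0],[-0.2,0,0.15,0],[-0.2,0,0.15,0]]'
python3 - <<'E'
from h import *
p,d=vision.snapshot("top"); cv2.imwrite("pics/topf.png",cv2.resize(cv2.convertScaleAbs(p[130:300,120:450,::-1],alpha=1.8),None,fx=2.4,fy=2.4,interpolation=cv2.INTER_CUBIC))
c=vision.get_calibration("top")
for n in ["offcut","screw_tin"]:
    r=spotter.look_for("top",n)[0]; x0,y0,x1,y1=r["box"]; print(n,r["box"],ray_plane(c,(x0+x1)/2,(y0+y1)/2,.01).round(3))
p,d=vision.snapshot("side"); cv2.imwrite("pics/sidef.png",p[:,:,::-1])
E
```

```text
t: 34.75
ee_pos: [0.4391, 0.125, 0.3406]
tool_rot: [-2.932, -1.126, 0.002]
force: [-0.4, 0.2, -0.7]
finger_gap: 0.0342
offcut [262.5, 174.3, 283.5, 203.8] [0.579 0.008 0.01 ]
screw_tin [263.1, 136.0, 282.6, 156.9] [0.702 0.01  0.01 ]
```

View pics/topf.png

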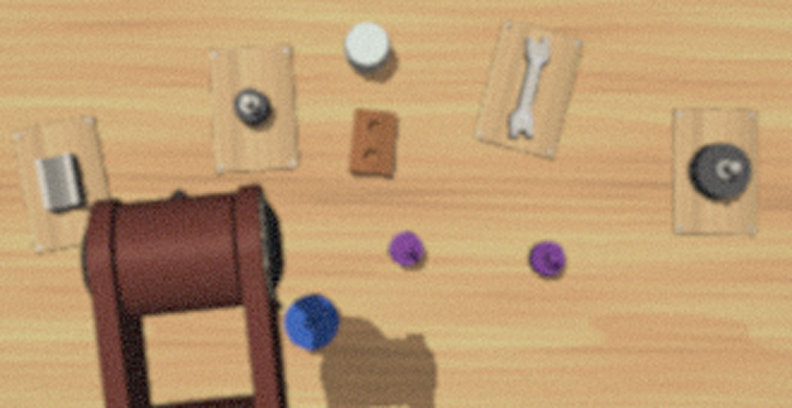

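View pics/sidef.png

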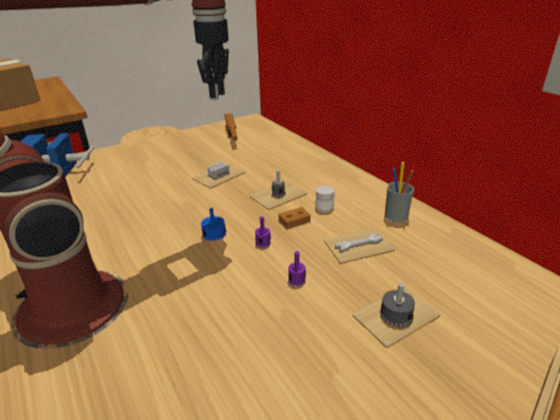

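All four tools are on their boards. The offcut at crop (373,143), the tin at (367,45) and the look-alikes are at the same pixels as in the first picture.

```bash
python3 -c "
from station import job_done
print(job_done())"
```

```text
the job is handed in; nothing more can be done
None
```

All four tools are back on their boards, and I handed the job in at about 35 s of the 122 s allowed. I placed the V-block first, then the large saw, the spanner and the small saw. After each release I measured the tool with the wrist camera:

| Tool | Distance from outline centre | Angle error |
|---|---|---|
| V-block | about 0.8 mm | under 0.01 rad |
| Large hole saw | about 1 mm | not needed |
| Spanner | under 1 mm | about 0.006 rad |
| Small hole saw | about 0.7 mm | not needed |

- **Corrections:** The large saw and the spanner first landed about 2 mm off. I gripped each again, lifted it slightly and nudged it into place; the table shows the results after that.
- **Flatness:** Depth readings put the top of every tool at the height expected for resting flat. The saws stand shank up and the V-block's groove faces up.
- **Bystanders:** The offcut, the tin and the blue and purple look-alikes show at the same pixels in the first and last top pictures.
- **Disagreeing check:** The detector's boxes for the offcut and the tin shifted by a few pixels (up to about 14 mm) between the first and last pictures. The pictures themselves show no movement, so I took this as detector scatter.

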